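# Pack up the bead trays

## Robot

A 6-joint arm with a two-finger parallel gripper is mounted at the origin on the work surface. World frame = base frame: x ahead of the robot, y to its left, z up, the work surface at z = 0. Lengths are in m, angles in degrees, forces in N, time in s.
With the tool pointing down it reaches from about 0.3 to 0.75 m from the base axis. Payload 8.5 kg.
Tool frame: the origin (TCP) lies at the very end of the fingers, on their centre line; the grasp point (between the pads) lies 19 mm behind it; z points along the fingers, y is the line along which they close (so a half turn about z gives the same grasp; the last joint's range is limited). The gripper opens to 85 mm and grips with 20 to 120 N. Pads are 22 mm wide; open, the fingers measure 114 mm over their backs; the gripper's body (76 mm by 85 mm) begins 54 mm behind the grasp point. The pads swing forward as they close: fully open they stand 13 mm farther back than shut.
Start: joints at [-79.315, 21.807, 74.336, -0, 83.858, -12.336], TCP at [0.215, -0.506, 0.231] pointing down, gripper open.
Joint ranges: [-178.18, 178.18], [-50.72, 133.34], [12.68, 142.11], [-81.47, 261.47], [9.98, 163.14], [-165.26, 165.26]. Speed limits (degrees/s): [136.94, 136.94, 180, 180, 180, 180].

## Interface

Orientations are given as a 3x3 rotation matrix whose columns are the frame's x, y, z axes.
In Python, from rig import env gives the robot as it stands.
- The arm moves only by the tool move_arm, never from a script. Its argument "plan" is a list of rows, each a list of 7 numbers: the turn, a rotation vector about the tool's x, y, z in degrees, then the shift along the tool's x, y, z in cm, then the gripper command: -1 is shut, 1 is fully open, values between are in proportion. In form: [[ax, ay, az, tx, ty, tz, jaw], ...]. A call has 1 to 5 rows; each row is the pose to reach, as a shift and turn from the pose commanded when the call began, along the tool's axes at that moment; what a row does not reach only later rows make up. A row lasts 1/10 s, in which the tool goes at most 50 mm and 8.59 degrees, less where a joint would pass 70% of its speed; a pose out of reach is approached as far as the arm can. A call with a gripper value outside its range is refused whole. The fingers move at their own pace and stop on an object; "squeeze" is the grip in N (left out, the last holds). Time passes only in rows, so rows that repeat a pose let the fingers close. It gives the time, the measured TCP pose, the force, the opening and the grip force at its end, in the units of the state.
- env.observe(): the state, without advancing time (a new reading comes with each control period).
- env.get_image(name): name is "scene" or "top" or "wrist"; returns a dict with "color" (480x640x3 uint8, red, green, blue), "fov_y" (degrees; the focal length in pixels is half the picture's height over the tangent of half this angle, whatever the lens; pixels are square), "cx", "cy" (the principal point, pixels), "R" (3x3) and "t" (3): a world point X has camera coordinates R X + t. Camera axes: x right, y down, z forward; pixel columns grow to the right and rows downward; lengths in m; the calibration is good to about 2 mm. A picture is of the moment at which its call begins. There is no depth.
- env.close_job(): hands the job in; it is judged then, once.
Trained networks look in a picture, given as the dict that the camera call returned (one of the last four; its "shot" number tells which), for a name from the list of things; names that differ only in an ending like _2 or _b are one class to them, and where a whole thing is asked for, a point or a joint stands for the part that bears it (a point fixed in the world has none). Each returns a list of dicts, best first, with "conf" (0 to 1); they miss things now and then, are a little off and sometimes report something else, mostly with a low value. They report only what shows in the picture. A call takes as long as a camera call.
- env.outline_of(target, picture): "mask" (480x640 bool, what is visible of it) and "bbox" ([centre column, centre row, width, height] in pixels, round what is visible of it).
- env.tip_of(target, picture): "pixel" ([column, row] in pixels: a listed point, or the origin of a listed thing).
The state is a dict: "time_s": time; "q": joint angles; "qvel": joint speeds; "joint_efforts": joint torques, N m; "position": TCP position; "tool_rot": TCP orientation; "ft_force": force on the tool from outside, world axes, zero at the start; "wrist_torque": the same for the moment, N m; "grip_width": finger opening in m; "gripper_force": force on a finger pad.
Only numpy, scipy, OpenCV 4.12 (cv2) and the standard library are available. Lean on these libraries where they do the work, as an engineer would, in place of code of your own. Each camera call takes 0.05 s, during which the arm holds its last target. There are 200 camera calls.

## Task

Pack up the beading table: stand every bead jar upright in a cup of the trays, one jar to a cup, and stack the two loose trays squarely on the bottom tray that is screwed to the board. The heavier loose tray goes directly on the bottom tray and the lighter one on top (they look alike: feel the weight), and each is turned half round from the tray below it so that its feet stand on the ledges instead of nesting. Leave the other things on the table alone.

Things in the scene. Friction and masses are not known exactly. Their poses are not given: they have to be found in the camera images.
- base: Bottom tray: grey plastic bead tray screwed to a plywood board (165 x 150 x 10 mm) that cannot move. Origin under the board's centre, z up, x from the tray's front (the end with the pull lip) to its rear. The tray's underside lies 10 mm above the origin; else shaped like the loose trays, which stand 92 mm above this origin when on its ledges.
- tray_a: Loose grey bead tray; tray_a and tray_b look alike but one weighs 0.54 to 0.72 kg, the other 0.24 to 0.39. Origin under its centre, z up, x from front (pull lip) to rear. 158 x 132 mm at the rim, 90 high. Square carry post at the centre, over the centre of mass: 24 x 24 mm, z 40 to 74 mm, faces square to x and y, on a 36 mm foot.
- tray_b: Other loose tray, same shape. All trays: below z = 45 mm 138 x 92 mm inside, 144 x 98 outside, floor 4 mm; above a shoulder (z 45 to 49) the mouth is 152 x 126 inside, walls 3 mm. 4 feet 14 mm wide at x = +50 and -20 mm reach out to y = +-59; 4 ledges 18 mm wide at x = -50 and +20, tops at z = 82 mm, reach in from the side walls to y = +-53.
- base_front (a point): Tip of the base's pull lip, at x = -93 mm, 83 mm above the tray's underside. A tray set on another the same way round nests (underside 49 mm above the other's, or it lands on the jars); half turned its feet stand on the ledges: 82 mm above, 8 mm down inside the mouth with 4 mm play all round.
- tray_a_front (a point): Tip of the pull lip (44 mm wide, 14 mm long) at the front of tray_a: x = -93 mm, 83 mm above its underside.
- tray_b_front (a point): Tip of the pull lip (44 mm wide, 14 mm long) at the front of tray_b: x = -93 mm, 83 mm above its underside.
- base_cup_front (a point): Centre of the cup in the front half of base (x = -46 mm), on the tray's floor, where a jar's origin belongs. Cup 46 mm square inside, rim 14 mm high; holds one jar.
- base_cup_rear (a point): Centre of the cup in the rear half of base (x = +46 mm), on the tray's floor, where a jar's origin belongs. Cup 46 mm square inside, rim 14 mm high; holds one jar.
- tray_a_cup_front (a point): Centre of the cup in the front half of tray_a (x = -46 mm), on the tray's floor, where a jar's origin belongs. Cup 46 mm square inside, rim 14 mm high; holds one jar.
- tray_a_cup_rear (a point): Centre of the cup in the rear half of tray_a (x = +46 mm), on the tray's floor, where a jar's origin belongs. Cup 46 mm square inside, rim 14 mm high; holds one jar.
- tray_b_cup_front (a point): Centre of the cup in the front half of tray_b (x = -46 mm), on the tray's floor, where a jar's origin belongs. Cup 46 mm square inside, rim 14 mm high; holds one jar.
- tray_b_cup_rear (a point): Centre of the cup in the rear half of tray_b (x = +46 mm), on the tray's floor, where a jar's origin belongs. Cup 46 mm square inside, rim 14 mm high; holds one jar.
- jar1: A frosted bead jar with a white screw cap, 40 mm diameter, 72 mm tall, 120 g, heavy foot; starts upright on the table. Origin at the centre of its underside, z along its axis to the cap. Three to five of the jars are present.
- jar2: Another bead jar like jar1; may be absent.
- jar3: Another bead jar like jar1; may be absent.
- jar4: Another bead jar like jar1; may be absent.
- jar5: Another bead jar like jar1; may be absent.
- reel: Not part of the job, leave alone: blue reel of thread, 52 mm tall; origin under its centre.
- pliers: Not part of the job, leave alone: pliers with red handles, 130 mm long, lying flat; origin under its joint.
- tape: Not part of the job, leave alone: yellow measuring tape, 55 x 50 x 30 mm; origin under its centre.
- mug: Not part of the job, leave alone: white mug, 90 mm tall; origin under its centre.
- case: Not part of the job, leave alone: black spectacle case, 140 x 60 x 35 mm; origin under its centre.
- ruler: Not part of the job, leave alone: aluminium ruler, 200 x 30 x 4 mm, lying flat; origin under its centre.

How it is judged:
By the outcome, as a careful person would: the job done as asked, in the order asked, and still so for the second after the job is handed in, with the robot touching nothing.
Of jar1, jar2, jar3, jar4, jar5 only 3 to 5 are there at a start; the rules pass over those that are not, and their reading is None.
At some moment in a run one of tray_a, tray_b, jar1, jar2, jar3, jar4, jar5 may be knocked a few centimetres aside while the robot is not near it.
Once in a run the grip may slacken for a moment while it holds something.
It also fails if it takes over 210 s, if anything falls off the work surface, if the arm or the gripper's body presses on something with over 40 N, if the wrist force passes 120 N, or if a joint passes its speed limit or range.

## Working session

There is one attempt and no reset: what is moved stays moved. The work goes in short steps, Python scripts to look and compute and a tool call to move; the robot and the scene stay as the last step left them, time stands still between calls to the robot, and variables do not carry over. Pictures are saved under pics/ and viewed, at most 14 in all, crops included, and the job is handed in when it is done.

Besides the shell and the picture viewer there is one more tool, called after "Call:" as name(argument=value, ...), one argument or row to a line, values as JSON. move_arm: Moves the arm, as the interface text tells. Its arguments: {"type":"object","properties":{"plan":{"type":"array"},"squeeze":{"type":"number"}},"required":["plan"]}

```bash
ls; mkdir -p pics; python3 - <<'E'
from rig import env
import cv2,numpy as np
s=env.observe();print(s)
for n in("scene","top"):
    p=env.get_image(n);cv2.imwrite(f"pics/{n}0.png",p["color"][:,:,::-1]);print(n,p["fov_y"],p["cx"],p["cy"],p["R"],p["t"])
    for t in("base","tray_a","jar1","base_front","tray_a_front","reel","mug"):
        print(t,[(np.round(d["pixel"]).tolist(),round(d["conf"],2)) for d in env.tip_of(t,p)])
E
```

```text
pics
{'time_s': 0.0, 'q': array([-7.93139068e+01,  2.18431039e+01,  7.43857791e+01, -1.27127099e-03,
        8.38578348e+01, -1.23363215e+01]), 'qvel': array([-0.06810144,  0.01839069, -0.02402986, -0.00062752, -0.04379391,
        0.08068985]), 'joint_efforts': array([-2.22229835e-03, -4.48462272e+01, -2.31279999e+01, -3.12536040e-04,
        4.76031550e-03, -1.76448526e-05]), 'position': array([ 0.2150317 , -0.50590101,  0.23068593]), 'tool_rot': array([[ 9.20351036e-01,  3.91093185e-01, -3.02325240e-04],
       [ 3.91093186e-01, -9.20349890e-01,  1.48317194e-03],
       [ 3.01813439e-04, -1.48327618e-03, -9.99998854e-01]]), 'ft_force': array([-0.05263883, -0.75200907, -0.38123364]), 'wrist_torque': array([ 0.03176234, -0.03428634, -0.02089411]), 'gripper_force': 0.0, 'grip_width': 0.0857767573991692}
scene 46.59009716811368 319.0500595292903 237.9499330824489 [[ 0.66692567  0.745093   -0.00682466]
 [ 0.59928841 -0.54181516 -0.58931293]
 [-0.44279064  0.38893799 -0.80787604]] [-0.32134958 -0.2750229   1.62557467]
base [([371.0, 276.0], 0.74)]
tray_a [([194.0, 308.0], 0.96), ([352.0
[... 280 characters left out ...]
 0.47), ([276.0, 253.0], 0.28)]
reel [([296.0, 217.0], 0.7), ([300.0, 339.0], 0.23), ([277.0, 255.0], 0.21)]
mug [([268.0, 388.0], 0.96)]
top 44.83292380288322 313.84212044016255 241.89823373055538 [[ 0.00503903 -0.99992722  0.01096224]
 [-0.99349247 -0.00625339 -0.11372605]
 [ 0.11378632 -0.01031784 -0.99345167]] [-0.03597202  0.48781374  1.52585177]
base [([290.0, 194.0], 0.95)]
tray_a [([428.0, 262.0], 0.76), ([184.0, 259.0], 0.66)]
jar1 [([269.0, 259.0], 0.77), ([295.0, 258.0], 0.76), ([226.0, 187.0], 0.74), ([173.0, 176.0], 0.68), ([379.0, 187.0], 0.58), ([339.0, 264.0], 0.49)]
base_front [([280.0, 221.0], 0.85)]
tray_a_front [([412.0, 234.0], 0.86)]
reel []
mug [([424.0, 171.0], 0.66)]
```

View pics/scene0.png

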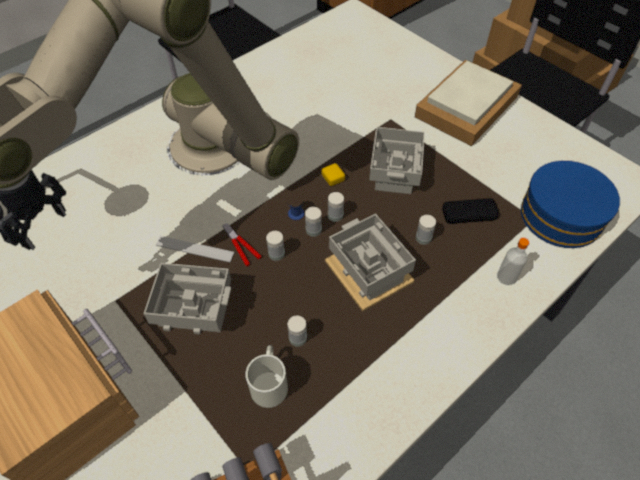

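View pics/top0.png

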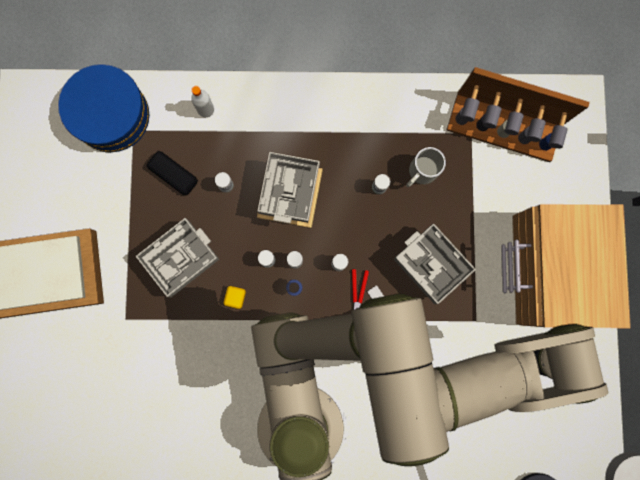

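```bash
cat > h.py <<'E'
from rig import env
import numpy as np, cv2
def foc(p): return 240/np.tan(np.radians(p["fov_y"]/2))
def ray(p,px):
    f=foc(p);d=np.array([(px[0]-p["cx"])/f,(px[1]-p["cy"])/f,1.])
    R=np.array(p["R"]);return -R.T@np.array(p["t"]),R.T@d
def onz(p,px,z):
    c,d=ray(p,px);return (c+d*(z-c[2])/d[2])
def proj(p,X):
    c=np.array(p["R"])@np.array(X)+p["t"];return c[:2]/c[2]*foc(p)+[p["cx"],p["cy"]]
def save(p,n,box=None,k=1,marks=()):
    im=p["color"][:,:,::-1].copy()
    for X in marks: cv2.circle(im,tuple(int(round(v)) for v in proj(p,X)),2,(0,0,255),-1)
    if box: im=im[box[1]:box[3],box[0]:box[2]]
    if k!=1: im=cv2.resize(im,None,fx=k,fy=k,interpolation=cv2.INTER_CUBIC)
    cv2.imwrite(f"pics/{n}.png",im)
def tips(p,name,z,conf=.25):
    return [(onz(p,d["pixel"],z).round(4)[:2].tolist(),round(d["conf"],2)) for d in env.tip_of(name,p) if d["conf"]>conf]
E
python3 - <<'E'
from h import *
ps={n:env.get_image(n) for n in("scene","top")}
for n,p in ps.items():
    print(n)
    for t,z in dict(base=0,tray_a=0,base_front=.093,tray_a_front=.083,tray_b_front=.083,base_cup_front=.014,base_cup_rear=.014,tray_a_cup_front=.004,tray_a_cup_rear=.004,jar1=0,reel=0).items(): print(t,tips(p,t,z,.15))
    for d in env.outline_of("jar1",p):
        if d["conf"]>.3: print("jarbox",np.round(d["bbox"]),round(d["conf"],2), onz(p,d["bbox"][:2],.036)[:2].round(3))
    for t in("tray_a","base"):
      for d in env.outline_of(t,p):
        if d["conf"]>.3: print(t,np.round(d["bbox"]),round(d["conf"],2))
save(ps["top"],"topcrop",(130,140,480,325),2.25)
E
```

```text
scene
base [([0.6365, 0.0297], 0.59), ([0.4718, 0.2851], 0.28), ([0.4643, -0.3124], 0.25)]
tray_a [([0.4405, 0.313], 0.91), ([0.4264, -0.3414], 0.73)]
base_front [([0.5398, 0.0448], 0.96), ([0.716, -0.3515], 0.33), ([0.4004, 0.1187], 0.2)]
tray_a_front [([0.5002, -0.2859], 0.87), ([0.4832, -0.1308], 0.43), ([0.3981, 0.1251], 0.32)]
tray_b_front [([0.5026, 0.2383], 0.72)]
base_cup_front [([0.5793, 0.0445], 0.96)]
base_cup_rear [([0.6689, 0.0335], 0.93)]
tray_a_cup_front [([0.4648, -0.314], 0.85), ([0.4502, 0.3171], 0.68), ([0.6449, 0.2101], 0.52)]
tray_a_cup_rear [([0.3918, -0.3784], 0.9)]
jar1 [([0.4362, -0.096], 0.82), ([0.6487, 0.2049], 0.8), ([0.44, 0.088], 0.75), ([0.4522, 0.0184], 0.65), ([0.6461, -0.206], 0.58)]
reel [([0.4601, 0.3012], 0.72), ([0.3715, 0.0128], 0.47)]
jarbox [297. 330.  20.  34.] 0.95 [ 0.643 -0.21 ]
jarbox [336. 207.  12.  26.] 0.93 [0.444 0.092]
jarbox [426. 230.  17.  31.] 0.79 [0.649 0.208]
jarbox [312. 223.  21.  33.] 0.74 [0.443 0.012]
jarbox [275. 246.  15.  28.] 0.74 [ 0.436 -0.102]
jarbox [187. 299.  88.  72.] 0.63 [ 0.415 -0.345]
tray_a [189. 299.  8
[... 436 characters left out ...]
0.78), ([0.4022, 0.359], 0.21)]
base_cup_rear [([0.6636, 0.029], 0.93)]
tray_a_cup_front [([0.4622, -0.3117], 0.66), ([0.6256, 0.0385], 0.46)]
tray_a_cup_rear [([0.4018, -0.3733], 0.87)]
jar1 [([0.6462, -0.2168], 0.57), ([0.6489, 0.2082], 0.54), ([0.4357, 0.0941], 0.54), ([0.4306, -0.1076], 0.45)]
reel [([0.4341, -0.1093], 0.69), ([0.3782, 0.0291], 0.56)]
jarbox [225. 182.  19.  17.] 0.77 [0.648 0.206]
jarbox [380. 185.  16.  17.] 0.75 [ 0.643 -0.211]
jarbox [295. 260.  16.  19.] 0.74 [0.438 0.017]
jarbox [337. 265.  16.  19.] 0.62 [ 0.427 -0.095]
jarbox [265. 259.  18.  17.] 0.61 [0.442 0.096]
tray_a [435. 263.  84.  81.] 0.88
tray_a [294. 290.  14.  11.] 0.35
base [290. 190.  64.  80.] 0.9
```

View pics/topcrop.png

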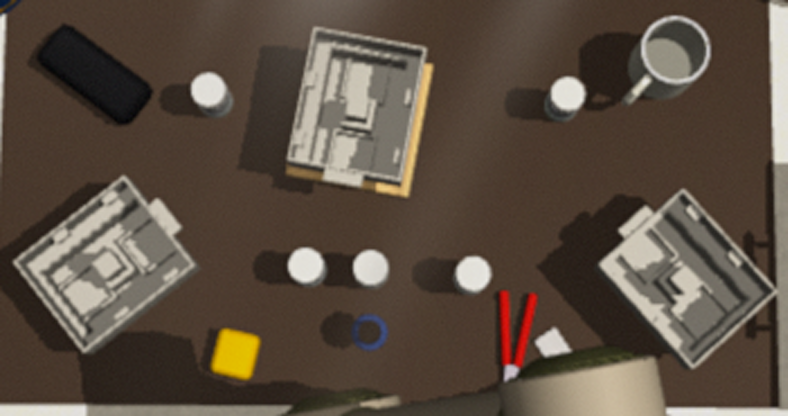

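```bash
cat >> h.py <<'E'
def go(x,y,z,yaw,s=None):
    "row from current measured pose to tool-down pose with tool-x yaw (deg)"
    from scipy.spatial.transform import Rotation as Ro
    if s is None: s=env.observe()
    R=np.array(s["tool_rot"]);c,k=np.cos(np.radians(yaw)),np.sin(np.radians(yaw))
    T=np.array([[c,k,0],[k,-c,0],[0,0,-1.]])
    rv=Ro.from_matrix(R.T@T).as_rotvec(degrees=True)
    t=R.T@(np.array([x,y,z])-s["position"])*100
    return rv.round(2).tolist()+t.round(2).tolist()
def st():
    s=env.observe();R=np.array(s["tool_rot"])
    print("t",round(s["time_s"],2),"pos",np.round(s["position"],4),"yaw",round(float(np.degrees(np.arctan2(R[1,0],R[0,0]))),2),"tilt",round(float(np.degrees(np.arccos(-R[2,2]))),2),"q",np.round(s["q"]),"F",np.round(s["ft_force"],2),"w",round(s["grip_width"],4),"g",round(float(s["gripper_force"]),1))
E
python3 - <<'E'
from h import *
p=env.get_image("wrist");c=-np.array(p["R"]).T@p["t"]
s=env.observe();R=np.array(s["tool_rot"])
print(p["fov_y"],"cam in tool",R.T@(c-s["position"]),"\n axes",(R.T@np.array(p["R"]).T).round(3))
st();print(go(.54,.03,.33,0))
E
```

```text
60.78370025481838 cam in tool [ 0.08079542 -0.00072642 -0.14210843] 
 axes [[ 0.002 -0.95  -0.312]
 [ 1.     0.002 -0.   ]
 [ 0.001 -0.312  0.95 ]]
t 2.35 pos [ 0.2151 -0.5062  0.2313] yaw 23.02 tilt 0.0 q [-79.  22.  74.   0.  84. -12.] F [-0.6   0.55  0.78] w 0.0856 g 0.0
[-0.0, -0.0, 23.02, 50.87, -36.64, -9.87]
```

Call:
move_arm(
  plan=[
    [0, 0, 8, 12, -8, -10, 1],
    [0, 0, 16, 24, -16, -10, 1],
    [0, 0, 24, 36, -24, -10, 1],
    [0, 0, 33, 48, -36, -10, 1],
    [0, 0, 33, 57.5, -33.5, -10, 1],
  ],
)

```text
time_s: 2.85
position: [0.3447, -0.31, 0.292]
tool_rot: [[0.984, -0.178, 0.0], [-0.178, -0.984, -0.001], [0.0, 0.001, -1.0]]
ft_force: [0.7, -0.3, 0.1]
grip_width: 0.0855
gripper_force: 0.0
```

Call:
move_arm(
  plan=[
    [0, 0, 0, 0, 0, 0, 1],
  ],
)

```text
time_s: 2.95
position: [0.3469, -0.3077, 0.2926]
tool_rot: [[0.986, -0.168, 0.002], [-0.168, -0.986, -0.001], [0.002, 0.001, -1.0]]
ft_force: [0.3, -1.1, -0.5]
grip_width: 0.0858
gripper_force: 0.0
```

```bash
python3 - <<'E'
from h import *
st();print(go(.62,.03,.33,-10))
E
```

```text
t 2.95 pos [ 0.3469 -0.3077  0.2926] yaw -9.66 tilt 0.12 q [-56.  11.  80.   0.  89.  43.] F [ 0.25 -1.06 -0.46] w 0.0858 g 0.0
[0.03, -0.12, 0.34, 21.26, -37.87, -3.71]
```

Call:
move_arm(
  plan=[
    [0, 0, 0.3, 10.6, -18.9, -1.8, 1],
    [0, 0, 0.3, 10.6, -18.9, -1.8, 1],
    [0, 0, 0.3, 10.6, -18.9, -1.8, 1],
    [0, 0, 0.3, 10.6, -18.9, -1.8, 1],
    [0, 0, 0.3, 10.6, -18.9, -1.8, 1],
  ],
)

```text
time_s: 3.45
position: [0.4833, -0.1413, 0.3097]
tool_rot: [[0.985, -0.175, 0.001], [-0.175, -0.985, 0.0], [0.001, -0.0, -1.0]]
ft_force: [-0.8, -0.9, -0.5]
grip_width: 0.0855
gripper_force: 0.0
```

Call:
move_arm(
  plan=[
    [0, 0, 0, 10.6, -18.9, -1.9, 1],
    [0, 0, 0, 10.6, -18.9, -1.9, 1],
    [0, 0, 0, 10.6, -18.9, -1.9, 1],
    [0, 0, 0, 10.6, -18.9, -1.9, 1],
    [0, 0, 0, 10.6, -18.9, -1.9, 1],
  ],
)

```text
time_s: 3.95
position: [0.6215, 0.026, 0.3277]
tool_rot: [[0.985, -0.175, -0.0], [-0.175, -0.985, 0.001], [-0.0, -0.001, -1.0]]
ft_force: [-0.2, -0.0, -0.4]
grip_width: 0.0854
gripper_force: 0.0
```

```bash
cat >> h.py <<'E'
def look(zt,names=("front","cup_front","cup_rear"),t="base"):
    p=env.get_image("wrist")
    for n in names: print(n,tips(p,t+"_"+n,zt+dict(front=.083,cup_front=.004,cup_rear=.004)[n],.4))
    return p
E
python3 - <<'E'
from h import *
st();p=look(.01);print(tips(p,"base",0),tips(p,"jar1",0));save(p,"w1")
E
```

```text
t 3.95 pos [0.6215 0.026  0.3277] yaw -10.09 tilt 0.04 q [ -9.  27.  50.   0. 103.  92.] F [-0.22 -0.03 -0.36] w 0.0854 g 0.0
front [([0.5334, 0.0504], 0.83)]
cup_front [([0.5826, 0.0419], 0.92)]
cup_rear [([0.6689, 0.0254], 0.64)]
[([0.6265, 0.0367], 0.8)] [([0.4328, -0.098], 0.83), ([0.4369, 0.0197], 0.8), ([0.6455, -0.2095], 0.78), ([0.648, 0.2126], 0.71), ([0.4436, 0.095], 0.66)]
```

View pics/w1.png

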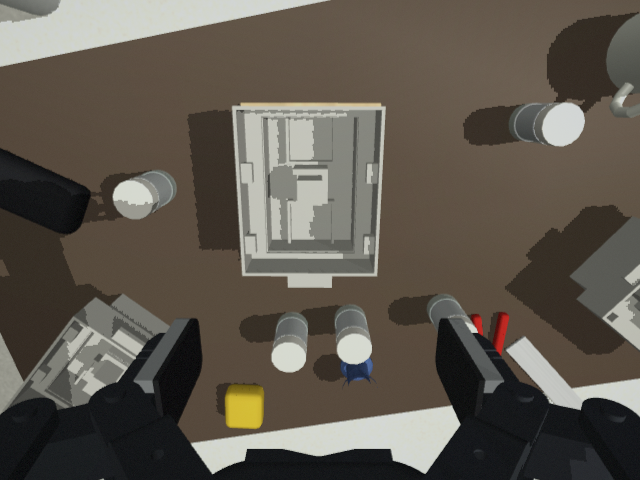

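```bash
python3 - <<'E'
from h import *
p=env.get_image("wrist")
C=np.array([onz(p,q,.1)[:2] for q in[(234.5,106.5),(384,106.5),(378,276),(242.5,276)]])
print(C.round(4),C.mean(0).round(4))
for a,b in((0,1),(1,2),(2,3),(3,0)): d=C[b]-C[a];print(np.linalg.norm(d).round(4),np.degrees(np.arctan2(d[1],d[0])).round(2))
E
```

```text
[[ 0.7112  0.0795]
 [ 0.6882 -0.047 ]
 [ 0.5325 -0.0209]
 [ 0.5562  0.1099]] [0.622  0.0304]
0.1286 -100.27
0.1579 170.46
0.1329 79.73
0.1579 -11.1
```

```bash
python3 - <<'E'
from h import *
p=env.get_image("wrist")
print(onz(p,(354,348),.072)[:2],onz(p,(289,356),.072)[:2])
print(go(.439,.018,.20,-10))
E
```

```text
[0.43793728 0.01514357] [0.4407504  0.08900498]
[0.0, -0.02, -0.37, -17.65, 3.63, 12.87]
```

Call:
move_arm(
  plan=[
    [0, 0, 0, -4.5, 0.9, 2, 0.41],
    [0, 0, 0, -9, 1.8, 4, 0.41],
    [0, 0, 0, -13.5, 2.7, 8, 0.41],
    [0, 0, 0, -17.6, 3.6, 12, 0.41],
    [0, 0, 0, -17.6, 3.6, 12.9, 0.41],
  ],
)

```text
time_s: 4.85
position: [0.4359, 0.0191, 0.1981]
tool_rot: [[0.984, -0.18, -0.002], [-0.18, -0.984, 0.0], [-0.002, 0.0, -1.0]]
ft_force: [0.5, -0.6, 0.2]
grip_width: 0.0601
gripper_force: 0.0
```

Call:
move_arm(
  plan=[
    [0, 0, 0, 0, 0, 0, 0.41],
    [0, 0, 0, 0, 0, 0, 0.41],
  ],
)

```text
time_s: 5.05
position: [0.4409, 0.0186, 0.2006]
tool_rot: [[0.984, -0.179, 0.002], [-0.179, -0.984, -0.0], [0.002, 0.0, -1.0]]
ft_force: [0.7, -0.2, 0.2]
grip_width: 0.0603
gripper_force: 0.0
```

```bash
cat >> h.py <<'E'
def caps(p,z0=0):
    "jar cap centres: white blobs of the jar outlines, circle at z .072"
    for d in env.outline_of("jar1",p):
        if d["conf"]<.4: continue
        m=d["mask"].astype(np.uint8); 
        n=cv2.moments(m,True); c=(n["m10"]/n["m00"],n["m01"]/n["m00"])
        print("jar mask",np.round(d["bbox"]),round(d["conf"],2),"mid@.036",onz(p,c,z0+.036)[:2].round(4))
    print("jar tips",tips(p,"jar1",z0,.4))
E
python3 - <<'E'
from h import *
st();p=env.get_image("wrist");caps(p);save(p,"w2")
E
```

```text
t 5.05 pos [0.4409 0.0186 0.2006] yaw -10.33 tilt 0.12 q [-13.  13.  94.   0.  74.  87.] F [ 0.74 -0.22  0.24] w 0.0603 g 0.0
jar mask [478. 202.  83.  72.] 0.88 mid@.036 [ 0.431  -0.1031]
jar mask [321. 224.  58.  78.] 0.76 mid@.036 [0.4362 0.0194]
jar mask [17.  7. 34. 11.] 0.74 mid@.036 [0.6194 0.191 ]
jar mask [222. 235.  78.  74.] 0.7 mid@.036 [0.4392 0.0968]
jar tips [([0.4323, -0.0982], 0.98), ([0.4386, 0.0205], 0.7), ([0.4426, 0.0952], 0.59)]
```

View pics/w2.png

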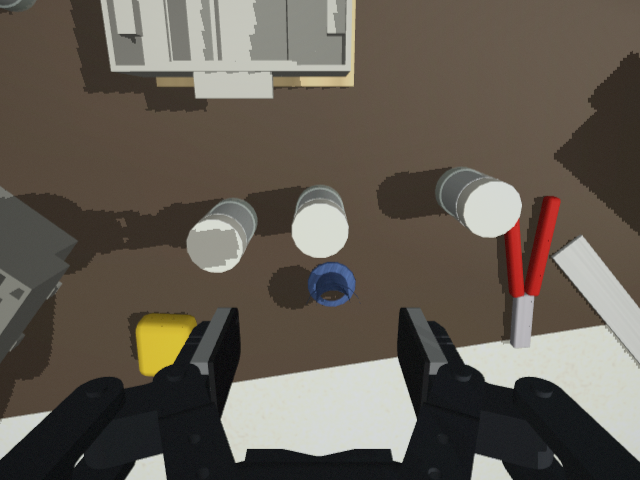

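```bash
python3 - <<'E'
from h import *
p=env.get_image("wrist")
print("cap",onz(p,(320,229),.072)[:2],onz(p,(217,244),.072)[:2],onz(p,(488,207),.072)[:2]);c=onz(p,(233.5,98),.093)[:2]
print("lip",c, "->base",c+.093*np.array([np.cos(np.radians(10.2)),-np.sin(np.radians(10.2))]))
d=onz(p,(352,72.5),.1)-onz(p,(112,71.5),.1);print(np.degrees(np.arctan2(d[1],d[0]))+90)
print(go(.438,.0178,.036,-10.3))
E
```

```text
cap [0.44189431 0.01860413] [0.4438824 0.0912715] [ 0.437031   -0.09620201]
lip [0.53425173 0.05285075] ->base [0.62578192 0.03638187]
-10.419178974464856
[0.0, -0.13, 0.02, -0.33, 0.16, 16.43]
```

Call:
move_arm(
  plan=[
    [0, -0.1, 0, 0, 0, 4.5, 0.41],
    [0, -0.1, 0, 0, 0, 9, 0.41],
    [0, -0.1, 0, 0, 0, 13, 0.41],
    [0, -0.1, 0, 0, 0, 16.4, 0.41],
    [0, -0.1, 0, 0, 0, 16.4, 0.41],
  ],
  squeeze=40,
)

```text
time_s: 5.75
position: [0.4389, 0.0194, 0.0328]
tool_rot: [[0.984, -0.178, -0.008], [-0.178, -0.984, 0.002], [-0.008, -0.0, -1.0]]
ft_force: [-0.1, 0.0, 0.1]
grip_width: 0.0604
gripper_force: 0.0
```

Call:
move_arm(
  plan=[
    [0, 0, 0, 0, 0, 0, -0.4],
    [0, 0, 0, 0, 0, 0, -0.4],
    [0, 0, 0, 0, 0, 0, -0.4],
    [0, 0, 0, 0, 0, 0, -0.4],
    [0, 0, 0, 0, 0, 0, -0.4],
  ],
)

```text
time_s: 6.25
position: [0.441, 0.019, 0.0369]
tool_rot: [[0.984, -0.178, 0.002], [-0.178, -0.984, -0.0], [0.002, 0.0, -1.0]]
ft_force: [-0.8, -0.4, 9.7]
grip_width: 0.0389
gripper_force: 41.1
```

Call:
move_arm(
  plan=[
    [0, 0, 0, 0, 0, -4, -0.4],
    [0, 0, 0, 0, 0, -8, -0.4],
    [0, 0, 0, 0, 0, -12, -0.4],
    [0, 0, 0, 0, 0, -16, -0.4],
    [0, 0, 0, 0, 0, -16, -0.4],
  ],
)

```text
time_s: 6.75
position: [0.4421, 0.0188, 0.2005]
tool_rot: [[0.984, -0.178, 0.009], [-0.178, -0.984, -0.002], [0.009, 0.0, -1.0]]
ft_force: [0.2, -1.0, -2.1]
grip_width: 0.0386
gripper_force: 41.3
```

```bash
python3 - <<'E'
from h import *
st();print(go(.56,.035,.22,-10.3))
E
```

```text
t 6.75 pos [0.4421 0.0188 0.2005] yaw -10.26 tilt 0.51 q [-13.  12.  94.  -0.  73.  87.] F [ 0.18 -0.96 -2.15] w 0.0386 g 41.3
[0.03, -0.51, 0.04, 11.33, -3.69, -1.85]
```

Call:
move_arm(
  plan=[
    [0, -0.5, 0, 5, -1, -2.5, -0.4],
    [0, -0.5, 0, 10, -2, -2.5, -0.4],
    [0, -0.5, 0, 15, -3, -2.5, -0.4],
    [0, -0.5, 0, 19, -3.5, -2.5, -0.4],
    [0, -0.5, 0, 22.2, -3.5, -2.5, -0.4],
  ],
)

```text
time_s: 7.25
position: [0.667, 0.0143, 0.2184]
tool_rot: [[0.984, -0.178, -0.012], [-0.178, -0.984, 0.002], [-0.012, -0.0, -1.0]]
ft_force: [0.0, -0.1, -0.7]
grip_width: 0.0389
gripper_force: 41.1
```

Call:
move_arm(
  plan=[
    [0, 0, 0, 0, 0, 0, -0.4],
    [0, 0, 0, 0, 0, 0, -0.4],
  ],
)

```text
time_s: 7.45
position: [0.6647, 0.0139, 0.2186]
tool_rot: [[0.984, -0.178, -0.013], [-0.178, -0.984, 0.002], [-0.013, 0.0, -1.0]]
ft_force: [0.6, -0.0, -1.2]
grip_width: 0.0394
gripper_force: 41.2
```

```bash
python3 - <<'E'
from h import *
st();p=look(.01);print(tips(p,"base",0),tips(p,"jar1",.19));save(p,"w3")
E
```

```text
t 7.45 pos [0.6647 0.0139 0.2186] yaw -10.28 tilt 0.74 q [-9. 35. 54.  0. 92. 91.] F [ 0.57 -0.01 -1.18] w 0.0394 g 41.2
front []
cup_front []
cup_rear [([0.6723, 0.0262], 0.94)]
[([0.6241, 0.033], 0.81)] [([0.6012, 0.0456], 0.92), ([0.6978, -0.099], 0.84), ([0.6662, 0.0144], 0.72), ([0.6982, 0.0996], 0.59), ([0.5979, -0.0455], 0.48)]
```

View pics/w3.png

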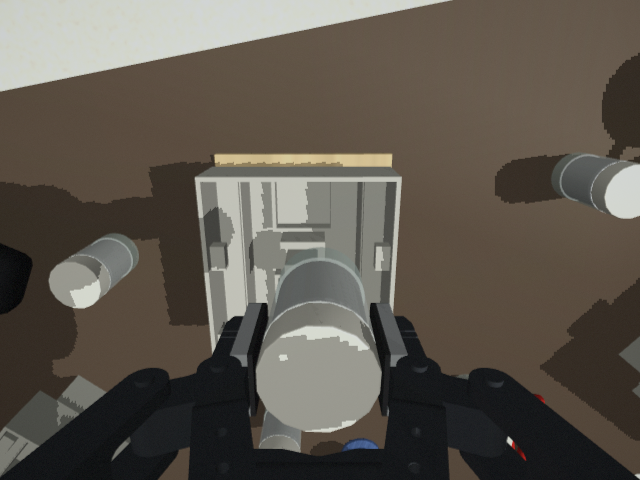

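```bash
python3 - <<'E'
from h import *
p=env.get_image("wrist")
a,b=onz(p,(196.5,179),.1)[:2],onz(p,(402,179),.1)[:2];print(a,b,np.linalg.norm(a-b));
u=np.array([np.cos(np.radians(10.3)),-np.sin(np.radians(10.3))])
for o in(0,):
    print("centre",(a+b)/2-.079*u)
d=b-a;print(np.degrees(np.arctan2(d[1],d[0]))+90)
# board rear edge at z=.01 : 165x150, x=+82.5
a,b=onz(p,(215,153.5),.01)[:2],onz(p,(392,153.5),.01)[:2];print(np.linalg.norm(a-b),(a+b)/2-.0825*u)
E
```

```text
[0.71278312 0.08605956] [ 0.68943222 -0.04398739] 0.13212673648706247
centre [0.62338075 0.03516146]
-10.179412509493446
0.14987990839368145 [0.62550386 0.03511897]
```

```bash
python3 - <<'E'
from h import *
st();print(go(.6695,.0263,.10,-10.2));print(go(.6695,.0263,.052,-10.2))
E
```

```text
t 7.8 pos [0.6646 0.014  0.2206] yaw -10.28 tilt 0.57 q [-9. 34. 54.  0. 92. 91.] F [-1.17  0.26 -1.94] w 0.0389 g 41.2
[-0.0, 0.57, -0.08, 0.39, -1.3, 12.06]
[-0.0, 0.57, -0.08, 0.43, -1.3, 16.86]
```

Call:
move_arm(
  plan=[
    [0, 0.5, 0, 0.3, -1.3, 2.5, -0.4],
    [0, 0.5, 0, 0.3, -1.3, 6, -0.4],
    [0, 0.5, 0, 0.3, -1.3, 9, -0.4],
    [0, 0.5, 0, 0.3, -1.3, 11, -0.4],
    [0, 0.5, 0, 0.3, -1.3, 11, -0.4],
  ],
)

```text
time_s: 8.3
position: [0.6675, 0.0266, 0.1072]
tool_rot: [[0.984, -0.178, -0.007], [-0.178, -0.984, 0.001], [-0.008, 0.0, -1.0]]
ft_force: [0.1, 0.6, -1.3]
grip_width: 0.0388
gripper_force: 41.2
```

```bash
python3 - <<'E'
from h import *
st();print(go(.6695,.0263,.052,-10.2))
E
```

```text
t 8.3 pos [0.6675 0.0266 0.1072] yaw -10.28 tilt 0.43 q [-8. 39. 64.  0. 77. 92.] F [ 0.1   0.58 -1.34] w 0.0388 g 41.2
[0.01, 0.43, -0.08, 0.24, -0.01, 5.52]
```

Call:
move_arm(
  plan=[
    [0, 0.3, 0, 0.15, 0, 2, -0.4],
    [0, 0.3, 0, 0.15, 0, 3.8, -0.4],
    [0, 0.3, 0, 0.15, 0, 4.8, -0.4],
    [0, 0.3, 0, 0.15, 0, 5.2, -0.4],
    [0, 0.3, 0, 0.15, 0, 5.4, -0.4],
  ],
)

```text
time_s: 8.8
position: [0.6709, 0.026, 0.0569]
tool_rot: [[0.984, -0.178, 0.005], [-0.178, -0.984, -0.001], [0.005, -0.0, -1.0]]
ft_force: [0.9, -0.7, -0.9]
grip_width: 0.039
gripper_force: 41.2
```

```bash
python3 - <<'E'
from h import *
st()
E
```

```text
t 8.8 pos [0.6709 0.026  0.0569] yaw -10.28 tilt 0.27 q [-8. 42. 67. -0. 71. 92.] F [ 0.95 -0.68 -0.87] w 0.039 g 41.2
```

Call:
move_arm(
  plan=[
    [0, 0, 0, 0, 0, 0.5, -0.4],
    [0, 0, 0, 0, 0, 0.5, -0.4],
    [0, 0, 0, 0, 0, 0.5, 0.3],
    [0, 0, 0, 0, 0, 0.5, 0.3],
    [0, 0, 0, 0, 0, 0.5, 0.3],
  ],
)

```text
time_s: 9.3
position: [0.6707, 0.0261, 0.0514]
tool_rot: [[0.984, -0.178, 0.004], [-0.178, -0.984, -0.001], [0.004, -0.0, -1.0]]
ft_force: [-0.8, -0.0, 0.7]
grip_width: 0.0561
gripper_force: 0.0
```

Call:
move_arm(
  plan=[
    [0, 0, 0, 0, 0, -3, 0.3],
    [0, 0, 0, 0, 0, -7, 0.3],
    [0, 0, 0, 0, 0, -12, 0.3],
    [0, 0, 0, 0, 0, -16, 0.3],
    [0, 0, 0, 0, 0, -16, 0.3],
  ],
)

```text
time_s: 9.8
position: [0.6718, 0.0261, 0.2181]
tool_rot: [[0.984, -0.178, 0.016], [-0.178, -0.984, -0.002], [0.016, -0.001, -1.0]]
ft_force: [0.9, -0.4, 1.5]
grip_width: 0.0555
gripper_force: 0.0
```

```bash
python3 - <<'E'
from h import *
st();print(go(.443,.0945,.20,-10.2));p=env.get_image("wrist");caps(p);save(p,"w4")
E
```

```text
t 9.8 pos [0.6718 0.0261 0.2181] yaw -10.27 tilt 0.9 q [-8. 35. 54. -0. 90. 92.] F [ 0.92 -0.38  1.49] w 0.0555 g 0.0
[-0.03, -0.9, -0.07, -23.76, -2.65, 1.44]
jar mask [603. 200.  74.  67.] 0.93 mid@.036 [ 0.6471 -0.2029]
jar mask [320. 229.  56.  63.] 0.87 mid@.036 [0.661  0.0283]
jar mask [110. 281.  89.  73.] 0.75 mid@.036 [0.6441 0.2147]
jar mask [294. 432.  44.  47.] 0.75 mid@.036 [0.4622 0.0873]
jar mask [491. 466.  18.  16.] 0.67 mid@.036 [ 0.389  -0.0964]
jar tips [([0.4407, 0.0951], 0.77), ([0.6442, -0.2094], 0.75), ([0.6638, 0.0263], 0.66), ([0.6472, 0.2119], 0.65)]
```

View pics/w4.png

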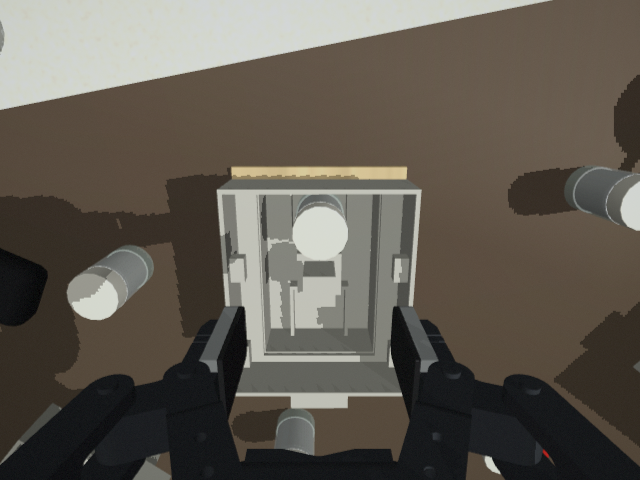

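Call:
move_arm(
  plan=[
    [0, -0.8, 0, -4.5, -0.5, 0, 0.41],
    [0, -0.8, 0, -9, -1, 0, 0.41],
    [0, -0.8, 0, -14, -1.5, 0, 0.41],
    [0, -0.8, 0, -19, -2, 1, 0.41],
    [0, -0.8, 0, -23.7, -2.5, 1.5, 0.41],
  ],
)

```text
time_s: 10.45
position: [0.4383, 0.0935, 0.1932]
tool_rot: [[0.984, -0.179, -0.014], [-0.179, -0.984, 0.002], [-0.014, 0.0, -1.0]]
ft_force: [0.8, -0.1, 0.6]
grip_width: 0.06
gripper_force: 0.0
```

Call:
move_arm(
  plan=[
    [0, 0, 0, 0, 0, 0, 0.41],
    [0, 0, 0, 0, 0, 0, 0.41],
  ],
)

```text
time_s: 10.65
position: [0.4407, 0.0933, 0.1946]
tool_rot: [[0.984, -0.178, -0.012], [-0.178, -0.984, 0.002], [-0.012, 0.0, -1.0]]
ft_force: [1.0, -0.6, 0.2]
grip_width: 0.0595
gripper_force: 0.0
```

```bash
cat >> h.py <<'E'
def cap(p,z=.072,near=None):
    "cap circles: Hough on grey picture"
    g=cv2.medianBlur(cv2.cvtColor(p["color"],cv2.COLOR_RGB2GRAY),5)
    c=cv2.HoughCircles(g,cv2.HOUGH_GRADIENT,1.2,40,param1=120,param2=22,minRadius=22,maxRadius=40)
    if c is not None:
        for a in c[0][:8]: print("circle",np.round(a),onz(p,a[:2],z)[:2].round(4))
E
python3 - <<'E'
from h import *
st();p=env.get_image("wrist");caps(p);cap(p);print(go(.443,.0935,.036,-10.2))
E
```

```text
t 10.65 pos [0.4407 0.0933 0.1946] yaw -10.24 tilt 0.68 q [-3. 14. 92.  0. 74. 97.] F [ 1.01 -0.56  0.19] w 0.0595 g 0.0
jar mask [584. 185. 111.  72.] 0.94 mid@.036 [ 0.4317 -0.1044]
jar mask [321. 218.  65.  74.] 0.88 mid@.036 [0.4387 0.0942]
jar tips [([0.4352, -0.1002], 0.96), ([0.4415, 0.0961], 0.86), ([0.3707, 0.0199], 0.62)]
circle [320. 226.  28.] [0.443  0.0929]
circle [567. 179.  31.] [ 0.4459 -0.0702]
circle [ 34. 255.  39.] [0.4573 0.2903]
circle [616. 191.  32.] [ 0.4322 -0.102 ]
circle [ 85. 292.  31.] [0.4242 0.2663]
circle [ 22. 388.  26.] [0.3544 0.3435]
circle [245. 333.  24.] [0.3717 0.1614]
[0.0, 0.59, -0.11, 0.19, -0.08, 15.89]
```

Call:
move_arm(
  plan=[
    [0, 0.6, 0, 0.15, 0, 4, 0.41],
    [0, 0.6, 0, 0.15, 0, 8, 0.41],
    [0, 0.6, 0, 0.15, 0, 12, 0.41],
    [0, 0.6, 0, 0.15, 0, 15.3, 0.41],
    [0, 0.6, 0, 0.15, 0, 15.7, 0.41],
  ],
)

```text
time_s: 11.3
position: [0.4403, 0.0928, 0.0351]
tool_rot: [[0.984, -0.179, -0.007], [-0.179, -0.984, 0.0], [-0.006, 0.001, -1.0]]
ft_force: [0.2, -0.0, 0.5]
grip_width: 0.0604
gripper_force: 0.0
```

Call:
move_arm(
  plan=[
    [0, 0, 0, 0, 0, 0, -0.4],
    [0, 0, 0, 0, 0, 0, -0.4],
    [0, 0, 0, 0, 0, 0, -0.4],
    [0, 0, 0, 0, 0, 0, -0.4],
    [0, 0, 0, 0, 0, 0, -0.4],
  ],
)

```text
time_s: 11.8
position: [0.4417, 0.0931, 0.039]
tool_rot: [[0.984, -0.178, 0.002], [-0.178, -0.984, -0.0], [0.002, -0.0, -1.0]]
ft_force: [0.0, -1.0, 4.4]
grip_width: 0.039
gripper_force: 40.7
```

Call:
move_arm(
  plan=[
    [0, 0, 0, 0, 0, -4, -0.4],
    [0, 0, 0, 0, 0, -8, -0.4],
    [0, 0, 0, 0, 0, -12, -0.4],
    [0, 0, 0, 0, 0, -16, -0.4],
    [0, 0, 0, 0, 0, -18, -0.4],
  ],
)

```text
time_s: 12.3
position: [0.4417, 0.0932, 0.2218]
tool_rot: [[0.984, -0.178, 0.005], [-0.178, -0.984, -0.0], [0.005, -0.001, -1.0]]
ft_force: [0.1, 0.8, -1.8]
grip_width: 0.039
gripper_force: 41.1
```

```bash
python3 - <<'E'
from h import *
st();print(go(.5787,.0426,.21,-10.2))
E
```

```text
t 12.3 pos [0.4417 0.0932 0.2218] yaw -10.27 tilt 0.3 q [-3. 12. 90.  0. 77. 97.] F [ 0.14  0.77 -1.8 ] w 0.039 g 41.1
[-0.04, -0.3, -0.07, 14.38, 2.54, 1.25]
```

Call:
move_arm(
  plan=[
    [0, -0.3, 0, 4.5, 0.8, 0, -0.4],
    [0, -0.3, 0, 9, 1.6, 0, -0.4],
    [0, -0.3, 0, 12.5, 2.2, 0, -0.4],
    [0, -0.3, 0, 14.4, 2.5, 0, -0.4],
    [0, -0.3, 0, 14.4, 2.5, 0, -0.4],
  ],
)

```text
time_s: 12.8
position: [0.5798, 0.0418, 0.2174]
tool_rot: [[0.984, -0.18, -0.006], [-0.18, -0.984, 0.001], [-0.006, 0.0, -1.0]]
ft_force: [-0.2, 0.5, -1.6]
grip_width: 0.0389
gripper_force: 41.1
```

Call:
move_arm(
  plan=[
    [0, 0, 0, 0, 0, 3, -0.4],
    [0, 0, 0, 0, 0, 6, -0.4],
    [0, 0, 0, 0, 0, 9, -0.4],
    [0, 0, 0, 0, 0, 11, -0.4],
    [0, 0, 0, 0, 0, 11, -0.4],
  ],
)

```text
time_s: 13.3
position: [0.5756, 0.0435, 0.1061]
tool_rot: [[0.984, -0.178, -0.011], [-0.178, -0.984, 0.002], [-0.011, 0.0, -1.0]]
ft_force: [0.3, -0.4, -0.8]
grip_width: 0.0391
gripper_force: 41.1
```

```bash
python3 - <<'E'
from h import *
st();print(go(.5787,.0426,.053,-10.2))
E
```

```text
t 13.3 pos [0.5756 0.0435 0.1061] yaw -10.26 tilt 0.63 q [-7. 31. 80.  0. 69. 93.] F [ 0.27 -0.41 -0.83] w 0.0391 g 41.1
[0.01, 0.63, -0.06, 0.38, 0.03, 5.3]
```

Call:
move_arm(
  plan=[
    [0, 0.4, 0, 0.2, 0, 1.5, -0.4],
    [0, 0.4, 0, 0.25, 0, 3, -0.4],
    [0, 0.4, 0, 0.25, 0, 4.2, -0.4],
    [0, 0.4, 0, 0.25, 0, 4.8, -0.4],
    [0, 0.4, 0, 0.25, 0, 4.8, -0.4],
  ],
)

```text
time_s: 13.8
position: [0.5798, 0.0426, 0.0601]
tool_rot: [[0.984, -0.178, 0.001], [-0.178, -0.984, -0.0], [0.001, 0.0, -1.0]]
ft_force: [0.4, -0.1, -0.7]
grip_width: 0.0391
gripper_force: 41.1
```

```bash
python3 - <<'E'
from h import *
st()
E
```

```text
t 13.8 pos [0.5798 0.0426 0.0601] yaw -10.28 tilt 0.07 q [-7. 35. 83. -0. 62. 93.] F [ 0.37 -0.15 -0.69] w 0.0391 g 41.1
```

Inside the cup without contact; lower, release, and retreat upward, heading to look at the left tray.

Call:
move_arm(
  plan=[
    [0, 0, 0, 0, 0, 0.6, -0.4],
    [0, 0, 0, 0, 0, 0.6, -0.4],
    [0, 0, 0, 0, 0, 0.6, 0.3],
    [0, 0, 0, 0, 0, 0.6, 0.3],
    [0, 0, 0, 0, 0, 0.6, 0.3],
  ],
)

```text
time_s: 14.3
position: [0.5802, 0.0425, 0.0545]
tool_rot: [[0.984, -0.178, 0.002], [-0.178, -0.984, -0.0], [0.002, -0.0, -1.0]]
ft_force: [-0.9, -0.3, 0.5]
grip_width: 0.0557
gripper_force: 0.0
```

Call:
move_arm(
  plan=[
    [0, 0, 0, 0, 0, -3, 0.3],
    [0, 0, 0, 0, 0, -7, 0.3],
    [0, 0, 0, 0, 0, -12, 0.3],
    [0, 0, 0, 0, 0, -17, 0.3],
    [0, 0, 0, 0, 0, -20, 0.3],
  ],
)

```text
time_s: 14.8
position: [0.5802, 0.0426, 0.2587]
tool_rot: [[0.984, -0.178, 0.007], [-0.178, -0.984, -0.001], [0.007, -0.0, -1.0]]
ft_force: [0.3, 0.3, -0.0]
grip_width: 0.0554
gripper_force: 0.0
```

```bash
python3 - <<'E'
from h import *
st();p=env.get_image("wrist");caps(p,.014)
pt=env.get_image("top");print("T",tips(pt,"tray_a",0),tips(pt,"tray_b_front",.083))
print(go(.438,.315,.28,129))
E
```

```text
t 14.8 pos [0.5802 0.0426 0.2587] yaw -10.27 tilt 0.43 q [-7. 24. 66. -0. 89. 93.] F [ 0.31  0.27 -0.03] w 0.0554 g 0.0
jar mask [488. 322.  66.  71.] 0.8 mid@.036 [ 0.4389 -0.0969]
jar mask [322.  96.  57.  59.] 0.72 mid@.036 [0.6706 0.0263]
jar mask [320. 208.  55.  59.] 0.67 mid@.036 [0.5768 0.0438]
jar mask [599.  71.  82.  60.] 0.62 mid@.036 [ 0.6459 -0.1976]
jar mask [115. 164.  84.  54.] 0.58 mid@.036 [0.6464 0.2072]
jar tips [([0.646, -0.2011], 0.98), ([0.6672, 0.0276], 0.92), ([0.6473, 0.2041], 0.79), ([0.4443, -0.0949], 0.69), ([0.5797, 0.0454], 0.56)]
T [([0.4354, 0.3219], 0.72), ([0.432, -0.3525], 0.63)] [([0.4918, 0.249], 0.79), ([0.5526, 0.0437], 0.34)]
[-0.07, 0.04, -139.28, -18.76, -24.28, -2.72]
```

Call:
move_arm(
  plan=[
    [0, 0, -8, -3, -3.9, -1, 0.3],
    [0, 0, -16.5, -6, -7.8, -2, 0.0],
    [0, 0, -25, -9, -11.7, -2.5, 0.0],
    [0, 0, -33.5, -12, -15.6, -2.5, 0.0],
    [0, 0, -42, -15, -19.4, -2.5, 0.0],
  ],
)

```text
time_s: 15.6
position: [0.4653, 0.2617, 0.2777]
tool_rot: [[0.848, 0.531, -0.001], [0.531, -0.848, -0.001], [-0.001, 0.0, -1.0]]
ft_force: [1.1, -0.1, -0.6]
grip_width: 0.0426
gripper_force: 0.0
```

Call:
move_arm(
  plan=[
    [0, 0, -8, 0, 0, 0, 0],
    [0, 0, -16.5, 0, 0, 0, 0],
    [0, 0, -25, 0, 0, 0, 0],
    [0, 0, -33.5, 0, 0, 0, 0],
    [0, 0, -42, 0, 0, 0, 0],
  ],
)

```text
time_s: 16.1
position: [0.4663, 0.2602, 0.2774]
tool_rot: [[0.274, 0.962, -0.001], [0.962, -0.274, -0.001], [-0.001, -0.001, -1.0]]
ft_force: [0.3, 0.9, 0.2]
grip_width: 0.0429
gripper_force: 0.0
```

Call:
move_arm(
  plan=[
    [0, 0, -8, 0, 0, 0, 0],
    [0, 0, -16.5, 0, 0, 0, 0],
    [0, 0, -25, 0, 0, 0, 0],
    [0, 0, -33.5, 0, 0, 0, 0],
    [0, 0, -42, 0, 0, 0, 0],
  ],
)

```text
time_s: 16.6
position: [0.4664, 0.2601, 0.2774]
tool_rot: [[-0.439, 0.898, -0.001], [0.898, 0.439, -0.001], [-0.001, -0.002, -1.0]]
ft_force: [0.2, 0.6, -0.6]
grip_width: 0.0428
gripper_force: 0.0
```

```bash
python3 - <<'E'
from h import *
st();print(go(.436,.318,.28,129))
E
```

```text
t 16.6 pos [0.4664 0.2601 0.2774] yaw 116.07 tilt 0.1 q [ 16.  19.  72.  -0.  90. -10.] F [ 0.22  0.6  -0.59] w 0.0428 g 0.0
[-0.09, 0.02, -12.93, 6.53, -0.19, -0.27]
```

Call:
move_arm(
  plan=[
    [0, 0, -7, 3, 0, 0, 0],
    [0, 0, -13, 6.5, -0.2, -0.3, 0],
    [0, 0, -13, 6.5, -0.2, -0.3, 0],
    [0, 0, -13, 6.5, -0.2, -0.3, 0],
  ],
)

```text
time_s: 17.0
position: [0.4362, 0.3181, 0.2807]
tool_rot: [[-0.626, 0.78, -0.0], [0.78, 0.626, -0.001], [-0.001, -0.001, -1.0]]
ft_force: [0.3, -0.3, -0.7]
grip_width: 0.0424
gripper_force: 0.0
```

```bash
python3 - <<'E'
from h import *
st();p=look(0,t="tray_a");print(tips(p,"tray_a",0));save(p,"w5")
E
```

```text
t 17.0 pos [0.4362 0.3181 0.2807] yaw 128.75 tilt 0.08 q [ 24.  19.  70.  -0.  91. -15.] F [ 0.3  -0.31 -0.65] w 0.0424 g 0.0
front [([0.4305, 0.3356], 0.41)]
cup_front []
cup_rear []
[([0.4415, 0.3223], 0.78), ([0.3395, -0.146], 0.58)]
```

View pics/w5.png

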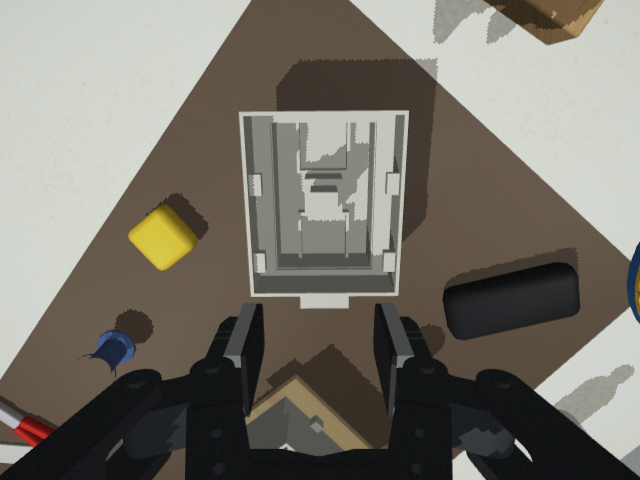

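```bash
cat >> h.py <<'E'
def rect(p,px,z):
    C=np.array([onz(p,q,z)[:2] for q in px]);L=[]
    for a,b,o in((0,1,90),(1,2,180),(2,3,-90),(3,0,0)):
        d=C[b]-C[a];L.append((np.linalg.norm(d).round(4),((np.degrees(np.arctan2(d[1],d[0]))+o+180)%360-180).round(2)))
    print(C.mean(0).round(4),L)
E
python3 - <<'E'
from h import *
p=env.get_image("wrist");rect(p,[(238,110.5),(409,109.5),(399.5,296.5),(250.5,297.5)],.09)
c=onz(p,(325,308.5),.083)[:2];y=np.radians(129.5);print("by lip",c+.093*np.array([np.cos(y),np.sin(y)]))
print(go(.437,.318,.05,129.5))
E
```

```text
[0.4427 0.3198] [(np.float64(0.1327), np.float64(129.04)), (np.float64(0.1598), np.float64(129.62)), (np.float64(0.1338), np.float64(129.15)), (np.float64(0.16), np.float64(129.24))]
by lip [0.4439477  0.31816906]
[0.04, 0.07, -0.86, 0.08, 0.02, 23.16]
```

```bash
python3 - <<'E'
from h import *
st();print(go(.4425,.3195,.048,129.2))
E
```

```text
t 17.3 pos [0.437  0.3174 0.2816] yaw 128.64 tilt 0.09 q [ 23.  19.  70.  -0.  91. -15.] F [-0.46 -0.75  0.28] w 0.0427 g 0.0
[0.04, 0.07, -0.56, -0.15, 0.54, 23.37]
```

Call:
move_arm(
  plan=[
    [0, 0, -0.5, -0.1, 0.5, 4, 0],
    [0, 0, -0.5, -0.15, 0.5, 8, 0],
    [0, 0, -0.5, -0.15, 0.5, 12, 0],
    [0, 0, -0.5, -0.15, 0.5, 15, 0],
    [0, 0, -0.5, -0.15, 0.5, 15, 0],
  ],
  squeeze=100,
)

```text
time_s: 17.8
position: [0.4403, 0.3187, 0.1285]
tool_rot: [[-0.632, 0.775, -0.005], [0.775, 0.632, -0.003], [0.001, -0.006, -1.0]]
ft_force: [-0.7, 1.3, 0.8]
grip_width: 0.0429
gripper_force: 0.0
```

```bash
python3 - <<'E'
from h import *
st();print(go(.4425,.3195,.048,129.2))
E
```

```text
t 17.8 pos [0.4403 0.3187 0.1285] yaw 129.17 tilt 0.36 q [ 23.  27.  84.  -0.  69. -16.] F [-0.73  1.29  0.78] w 0.0429 g 0.0
[-0.36, -0.04, -0.03, -0.08, 0.27, 8.04]
```

Call:
move_arm(
  plan=[
    [-0.3, 0, 0, -0.05, 0.15, 3, 0],
    [-0.3, 0, 0, -0.05, 0.15, 6, 0],
    [-0.3, 0, 0, -0.05, 0.15, 7.7, 0],
    [-0.3, 0, 0, -0.05, 0.15, 7.8, 0],
    [-0.3, 0, 0, -0.05, 0.15, 7.8, 0],
  ],
)

```text
time_s: 18.3
position: [0.4443, 0.3207, 0.0554]
tool_rot: [[-0.632, 0.775, 0.008], [0.775, 0.632, 0.004], [-0.002, 0.008, -1.0]]
ft_force: [0.1, 0.1, 0.1]
grip_width: 0.0429
gripper_force: 0.0
```

Call:
move_arm(
  plan=[
    [0, 0, 0, 0, 0, 0, -0.6],
    [0, 0, 0, 0, 0, 0, -0.6],
    [0, 0, 0, 0, 0, 0, -0.6],
    [0, 0, 0, 0, 0, 0, -0.6],
    [0, 0, 0, 0, 0, 0, -0.6],
  ],
)

```text
time_s: 18.8
position: [0.4438, 0.3205, 0.0559]
tool_rot: [[-0.632, 0.775, 0.008], [0.775, 0.632, 0.004], [-0.002, 0.008, -1.0]]
ft_force: [-2.1, -2.1, 9.0]
grip_width: 0.0218
gripper_force: 98.8
```

```bash
python3 - <<'E'
from h import *
st()
E
```

```text
t 18.8 pos [0.4438 0.3205 0.0559] yaw 129.23 tilt 0.5 q [ 23.  32.  89.   0.  58. -16.] F [-2.11 -2.1   8.98] w 0.0218 g 98.8
```

Call:
move_arm(
  plan=[
    [0, 0, 0, 0, 0, 0, 0],
    [0, 0, 0, 0, 0, 0, 0],
    [0, 0, 0, 0, 0, 0.5, 0],
    [0, 0, 0, 0, 0, 0.9, 0],
    [0, 0, 0, 0, 0, 0.9, 0],
  ],
)

```text
time_s: 19.3
position: [0.4431, 0.3203, 0.0441]
tool_rot: [[-0.632, 0.775, 0.004], [0.775, 0.632, 0.002], [-0.001, 0.005, -1.0]]
ft_force: [0.5, -0.4, 0.1]
grip_width: 0.0427
gripper_force: 0.0
```

Call:
move_arm(
  plan=[
    [0, 0, 0, 0, 0, 0, -0.6],
    [0, 0, 0, 0, 0, 0, -0.6],
    [0, 0, 0, 0, 0, 0, -0.6],
    [0, 0, 0, 0, 0, 0, -0.6],
    [0, 0, 0, 0, 0, 0, -0.6],
  ],
)

```text
time_s: 19.8
position: [0.4436, 0.3205, 0.0451]
tool_rot: [[-0.632, 0.775, 0.006], [0.775, 0.632, 0.003], [-0.001, 0.007, -1.0]]
ft_force: [0.4, 1.2, 1.8]
grip_width: 0.0228
gripper_force: 98.7
```

```bash
python3 - <<'E'
from h import *
st()
E
```

```text
t 19.8 pos [0.4436 0.3205 0.0451] yaw 129.22 tilt 0.41 q [ 23.  33.  90.   0.  57. -16.] F [0.37 1.19 1.76] w 0.0228 g 98.7
```

Good grip. Lift and weigh.

Call:
move_arm(
  plan=[
    [0, 0, 0, 0, 0, -1, -0.6],
    [0, 0, 0, 0, 0, -4, -0.6],
    [0, 0, 0, 0, 0, -8, -0.6],
    [0, 0, 0, 0, 0, -12, -0.6],
    [0, 0, 0, 0, 0, -16, -0.6],
  ],
)

```text
time_s: 20.3
position: [0.4417, 0.3195, 0.2062]
tool_rot: [[-0.632, 0.775, 0.004], [0.775, 0.632, 0.002], [-0.001, 0.004, -1.0]]
ft_force: [1.5, -0.0, -6.2]
grip_width: 0.0228
gripper_force: 99.1
```

Call:
move_arm(
  plan=[
    [0, 0, 0, 0, 0, -2, -0.6],
    [0, 0, 0, 0, 0, -2, -0.6],
    [0, 0, 0, 0, 0, -2, -0.6],
    [0, 0, 0, 0, 0, -2, -0.6],
    [0, 0, 0, 0, 0, -2, -0.6],
  ],
)

```text
time_s: 20.8
position: [0.4419, 0.3196, 0.2232]
tool_rot: [[-0.632, 0.775, 0.003], [0.775, 0.632, 0.002], [-0.0, 0.003, -1.0]]
ft_force: [0.1, 0.5, -5.9]
grip_width: 0.0226
gripper_force: 99.6
```

```bash
python3 - <<'E'
from h import *
for i in range(6):
    env.get_image("scene");st() if i==5 else print(env.observe()["ft_force"].round(2))
print(go(.624,.0345,.25,170))
E
```

```text
[ 0.11  0.12 -5.34]
[-0.17  0.36 -5.17]
[-0.05 -0.53 -5.17]
[ 0.22  0.79 -5.52]
[-0.46 -0.5  -5.84]
t 21.1 pos [0.4424 0.3199 0.2246] yaw 129.22 tilt 0.35 q [ 23.  22.  76.   0.  82. -16.] F [-0.47 -0.54 -5.2 ] w 0.0226 g 99.6
[0.31, 0.19, -40.78, -33.6, -3.96, -2.52]
```

Call:
move_arm(
  plan=[
    [0.3, 0.2, -8, -4, -0.4, -0.5, -0.6],
    [0.3, 0.2, -16, -8, -0.9, -1, -0.6],
    [0.3, 0.2, -24, -12, -1.4, -1, -0.6],
    [0.3, 0.2, -32, -16, -1.9, -1, -0.6],
    [0.3, 0.2, -40.5, -20, -2.4, -1, -0.6],
  ],
)

```text
time_s: 21.6
position: [0.5509, 0.1482, 0.235]
tool_rot: [[-0.985, 0.173, 0.0], [0.173, 0.985, 0.0], [-0.0, 0.0, -1.0]]
ft_force: [1.0, -0.3, -6.1]
grip_width: 0.0226
gripper_force: 99.3
```

```bash
python3 - <<'E'
from h import *
st();print(go(.624,.0345,.235,169.8))
E
```

```text
t 21.6 pos [0.5509 0.1482 0.235 ] yaw 170.06 tilt 0.03 q [  3.  24.  71.   0.  86. -77.] F [ 0.97 -0.28 -6.06] w 0.0226 g 99.3
[0.03, 0.01, 0.26, -9.17, -9.94, -0.0]
```

Call:
move_arm(
  plan=[
    [0, 0, 0.2, -2.5, -2.8, 0, -0.6],
    [0, 0, 0.2, -5, -5.6, 0, -0.6],
    [0, 0, 0.2, -7.5, -8.4, 0, -0.6],
    [0, 0, 0.2, -9.2, -9.9, 0, -0.6],
    [0, 0, 0.2, -9.2, -9.9, 0, -0.6],
  ],
)

```text
time_s: 22.1
position: [0.6244, 0.0331, 0.2341]
tool_rot: [[-0.983, 0.185, -0.0], [0.185, 0.983, -0.0], [-0.0, -0.0, -1.0]]
ft_force: [-0.6, 0.6, -6.2]
grip_width: 0.023
gripper_force: 99.2
```

Call:
move_arm(
  plan=[
    [0, 0, 0, 0, 0, 0, -0.6],
    [0, 0, 0, 0, 0, 0, -0.6],
  ],
)

```text
time_s: 22.3
position: [0.6226, 0.0367, 0.235]
tool_rot: [[-0.983, 0.181, -0.0], [0.181, 0.983, 0.001], [0.0, 0.001, -1.0]]
ft_force: [-0.2, 0.3, -5.6]
grip_width: 0.0223
gripper_force: 99.2
```

```bash
python3 - <<'E'
from h import *
st();p=env.get_image("wrist");print(go(.624,.0345,.137,169.8));save(p,"w6")
E
```

```text
t 22.3 pos [0.6226 0.0367 0.235 ] yaw 169.57 tilt 0.03 q [ -7.  29.  61.   0.  90. -87.] F [-0.23  0.31 -5.56] w 0.0223 g 99.2
[0.03, 0.0, -0.22, -0.18, -0.21, 9.81]
```

View pics/w6.png

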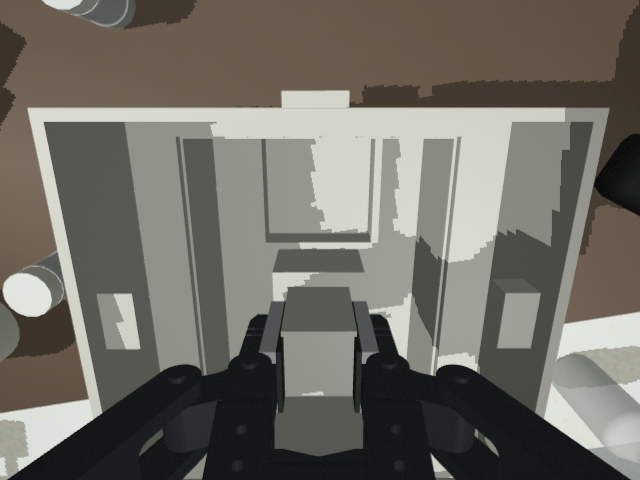

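```bash
python3 - <<'E'
from h import *
p=env.get_image("wrist")
u=np.array([np.cos(np.radians(10.2)),-np.sin(np.radians(10.2))])
print("base by lip",onz(p,(315,91),.093)[:2]+.093*u)
C=[onz(p,q,.28)[:2] for q in((28,108),(609,108))];print(np.linalg.norm(C[0]-C[1]),"held centre",(C[0]+C[1])/2+.079*u)
d=C[1]-C[0];print(np.degrees(np.arctan2(d[1],d[0])));st()
E
```

```text
base by lip [0.62554482 0.03564249]
0.13121492586915182 held centre [0.62240505 0.03833955]
79.67587793866566
t 22.4 pos [0.6227 0.0368 0.2352] yaw 169.59 tilt 0.03 q [ -7.  29.  61.   0.  89. -87.] F [-0.19  0.01 -6.11] w 0.0223 g 99.2
```

Call:
move_arm(
  plan=[
    [0, 0, -0.2, -0.2, -0.17, 1, -0.6],
    [0, 0, -0.2, -0.2, -0.17, 3, -0.6],
    [0, 0, -0.2, -0.2, -0.17, 5, -0.6],
    [0, 0, -0.2, -0.2, -0.17, 7, -0.6],
    [0, 0, -0.2, -0.2, -0.17, 7.6, -0.6],
  ],
)

```text
time_s: 22.9
position: [0.6235, 0.0343, 0.1562]
tool_rot: [[-0.984, 0.178, -0.004], [0.178, 0.984, 0.001], [0.004, 0.0, -1.0]]
ft_force: [0.0, 0.5, -5.7]
grip_width: 0.0223
gripper_force: 99.1
```

```bash
python3 - <<'E'
from h import *
st();print(go(.6245,.0348,.137,169.8))
E
```

```text
t 22.9 pos [0.6235 0.0343 0.1562] yaw 169.75 tilt 0.26 q [ -8.  33.  68.   0.  79. -87.] F [ 0.04  0.47 -5.72] w 0.0223 g 99.1
[0.01, -0.26, -0.05, -0.09, 0.07, 1.92]
```

Call:
move_arm(
  plan=[
    [0, -0.2, 0, -0.05, 0, 0.5, -0.6],
    [0, -0.2, 0, -0.05, 0, 1.0, -0.6],
    [0, -0.2, 0, -0.05, 0, 1.4, -0.6],
    [0, -0.2, 0, -0.05, 0, 1.7, -0.6],
    [0, -0.2, 0, -0.05, 0, 1.8, -0.6],
  ],
)

```text
time_s: 23.4
position: [0.6252, 0.0338, 0.1409]
tool_rot: [[-0.984, 0.178, 0.004], [0.178, 0.984, -0.0], [-0.004, 0.0, -1.0]]
ft_force: [0.2, -0.7, -5.5]
grip_width: 0.0227
gripper_force: 99.1
```

```bash
python3 - <<'E'
from h import *
st()
E
```

```text
t 23.4 pos [0.6252 0.0338 0.1409] yaw 169.72 tilt 0.21 q [ -8.  33.  70.   0.  77. -87.] F [ 0.16 -0.73 -5.55] w 0.0227 g 99.1
```

Call:
move_arm(
  plan=[
    [0, 0, 0, 0, 0, 0.2, -0.6],
    [0, 0, 0, 0, 0, 0.4, -0.6],
    [0, 0, 0, 0, 0, 0.4, -0.6],
    [0, 0, 0, 0, 0, 0.4, -0.6],
  ],
)

```text
time_s: 23.8
position: [0.6254, 0.0338, 0.1373]
tool_rot: [[-0.984, 0.178, 0.004], [0.178, 0.984, -0.0], [-0.004, 0.0, -1.0]]
ft_force: [-0.1, -0.9, -3.6]
grip_width: 0.0224
gripper_force: 99.5
```

```bash
python3 - <<'E'
from h import *
st()
E
```

```text
t 23.8 pos [0.6254 0.0338 0.1373] yaw 169.72 tilt 0.25 q [ -8.  34.  70.   0.  76. -87.] F [-0.07 -0.93 -3.59] w 0.0224 g 99.5
```

Seating just starting at the expected height. Release and rise.

Call:
move_arm(
  plan=[
    [0, 0, 0, 0, 0, 0.1, -0.6],
    [0, 0, 0, 0, 0, 0.1, 0],
    [0, 0, 0, 0, 0, 0.1, 0],
    [0, 0, 0, 0, 0, 0.1, 0],
    [0, 0, 0, 0, 0, 0.1, 0],
  ],
  squeeze=40,
)

```text
time_s: 24.3
position: [0.6254, 0.0338, 0.136]
tool_rot: [[-0.984, 0.178, 0.004], [0.178, 0.984, -0.0], [-0.004, 0.0, -1.0]]
ft_force: [0.7, -0.8, 1.2]
grip_width: 0.0425
gripper_force: 0.0
```

Call:
move_arm(
  plan=[
    [0, 0, 0, 0, 0, -3, 0],
    [0, 0, 0, 0, 0, -7, 0],
    [0, 0, 0, 0, 0, -12, 0],
    [0, 0, 0, 0, 0, -17, 0],
    [0, 0, 0, 0, 0, -20, 0],
  ],
)

```text
time_s: 24.8
position: [0.6246, 0.034, 0.3405]
tool_rot: [[-0.984, 0.178, 0.009], [0.178, 0.984, -0.001], [-0.009, 0.001, -1.0]]
ft_force: [0.6, -0.5, 0.5]
grip_width: 0.0427
gripper_force: 0.0
```

```bash
python3 - <<'E'
from h import *
st();p=env.get_image("wrist");save(p,"w7");print(tips(p,"tray_a",.092))
pt=env.get_image("top");print("top",tips(pt,"jar1",0))
E
```

```text
t 24.8 pos [0.6246 0.034  0.3405] yaw 169.73 tilt 0.54 q [ -8.  27.  48.   0. 104. -87.] F [ 0.56 -0.53  0.48] w 0.0427 g 0.0
[([0.622, 0.0379], 0.6), ([0.5777, 0.043], 0.27)]
top [([0.6438, 0.2098], 0.73), ([0.6492, -0.2102], 0.72), ([0.6758, 0.3551], 0.67), ([0.4227, -0.1011], 0.51)]
```

View pics/w7.png

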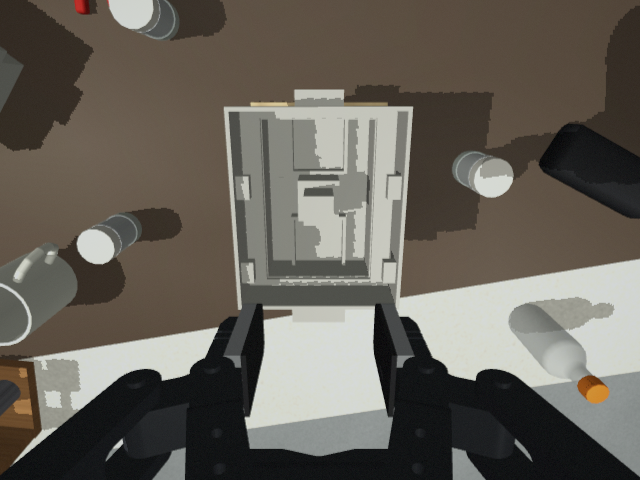

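```bash
python3 - <<'E'
from h import *
p=env.get_image("wrist");rect(p,[(223.5,106.5),(413,106.5),(400,308.5),(238.5,308.5)],.182)
print(go(.646,.209,.22,169.8));caps(p)
E
```

```text
[0.6222 0.036 ] [(np.float64(0.13), np.float64(169.81)), (np.float64(0.1543), np.float64(170.09)), (np.float64(0.1299), np.float64(169.79)), (np.float64(0.1543), np.float64(170.13))]
[0.02, 0.08, -0.08, 1.0, 17.61, 11.46]
jar mask [484. 177.  66.  47.] 0.76 mid@.036 [0.648  0.2134]
jar mask [110. 242.  64.  56.] 0.73 mid@.036 [ 0.6464 -0.2124]
jar mask [143.  22.  68.  42.] 0.68 mid@.036 [ 0.4372 -0.1001]
jar tips [([0.6495, -0.2083], 0.91), ([0.4346, -0.0981], 0.71), ([0.6488, 0.2066], 0.67)]
```

Call:
move_arm(
  plan=[
    [0, 0, 0, 0.2, 4, 0, 0.41],
    [0, 0, 0, 0.4, 8, 2, 0.41],
    [0, 0, 0, 0.6, 12, 5, 0.41],
    [0, 0, 0, 0.8, 15.5, 8, 0.41],
    [0, 0, 0, 1, 17.6, 11.5, 0.41],
  ],
)

```text
time_s: 25.65
position: [0.6461, 0.2114, 0.2188]
tool_rot: [[-0.984, 0.176, 0.003], [0.176, 0.984, -0.0], [-0.003, 0.0, -1.0]]
ft_force: [0.6, -0.2, -0.3]
grip_width: 0.0605
gripper_force: 0.0
```

Call:
move_arm(
  plan=[
    [0, 0, 0, 0, 0, 0, 0.41],
    [0, 0, 0, 0, 0, 0, 0.41],
  ],
)

```text
time_s: 25.85
position: [0.6463, 0.2086, 0.2203]
tool_rot: [[-0.984, 0.178, 0.002], [0.178, 0.984, -0.001], [-0.002, -0.001, -1.0]]
ft_force: [0.4, 0.5, 0.9]
grip_width: 0.0602
gripper_force: 0.0
```

```bash
python3 - <<'E'
from h import *
st();p=env.get_image("wrist");caps(p);cap(p);print(go(.648,.209,.038,169.8))
E
```

```text
t 25.85 pos [0.6463 0.2086 0.2203] yaw 169.75 tilt 0.11 q [  8.  36.  52.  -0.  92. -72.] F [0.44 0.5  0.9 ] w 0.0602 g 0.0
jar mask [108. 225. 215. 249.] 0.73 mid@.036 [0.6175 0.0781]
jar mask [320. 213.  54.  68.] 0.6 mid@.036 [0.6495 0.2098]
jar mask [126. 152.  12.  15.] 0.52 mid@.036 [0.5745 0.0698]
jar tips [([0.6452, 0.2102], 0.89), ([0.6763, 0.0171], 0.42)]
circle [319. 219.  27.] [0.6449 0.2103]
[0.07, 0.38, -0.16, 0.07, 0.13, 18.49]
```

Call:
move_arm(
  plan=[
    [0, 0.2, 0, 0.05, 0.12, 4, 0.41],
    [0, 0.2, 0, 0.05, 0.12, 8, 0.41],
    [0, 0.2, 0, 0.05, 0.12, 12, 0.41],
    [0, 0.2, 0, 0.05, 0.12, 16, 0.41],
    [0, 0.2, 0, 0.05, 0.12, 18.3, 0.41],
  ],
)

```text
time_s: 26.5
position: [0.6466, 0.2087, 0.0362]
tool_rot: [[-0.984, 0.18, -0.001], [0.18, 0.984, 0.0], [0.001, -0.0, -1.0]]
ft_force: [0.0, 0.1, -1.2]
grip_width: 0.0601
gripper_force: 0.0
```

Call:
move_arm(
  plan=[
    [0, 0, 0, 0, 0, 0, 0.41],
    [0, 0, 0, 0, 0, 0, -0.4],
    [0, 0, 0, 0, 0, 0, -0.4],
    [0, 0, 0, 0, 0, 0, -0.4],
    [0, 0, 0, 0, 0, 0, -0.4],
  ],
)

```text
time_s: 27.0
position: [0.6482, 0.2098, 0.0406]
tool_rot: [[-0.984, 0.179, 0.005], [0.179, 0.984, 0.0], [-0.005, 0.001, -1.0]]
ft_force: [-0.4, -2.8, 6.7]
grip_width: 0.039
gripper_force: 40.8
```

```bash
python3 - <<'E'
from h import *
st()
E
```

```text
t 27.0 pos [0.6482 0.2098 0.0406] yaw 169.71 tilt 0.28 q [  8.  44.  66.  -0.  70. -72.] F [-0.37 -2.84  6.69] w 0.039 g 40.8
```

Call:
move_arm(
  plan=[
    [0, 0, 0, 0, 0, -4, -0.4],
    [0, 0, 0, 0, 0, -9, -0.4],
    [0, 0, 0, 0, 0, -14, -0.4],
    [0, 0, 0, 0, 0, -19, -0.4],
    [0, 0, 0, 0, 0, -22.5, -0.4],
  ],
)

```text
time_s: 27.5
position: [0.6468, 0.2101, 0.2681]
tool_rot: [[-0.984, 0.178, 0.006], [0.178, 0.984, 0.001], [-0.005, 0.002, -1.0]]
ft_force: [-0.1, -0.1, -2.1]
grip_width: 0.0392
gripper_force: 40.7
```

```bash
python3 - <<'E'
from h import *
st();print(go(.672,.027,.265,169.8));p=env.get_image("wrist");s=env.observe()
for a in(0,):
  g=cv2.medianBlur(cv2.cvtColor(p["color"],cv2.COLOR_RGB2GRAY),5)
  c=cv2.HoughCircles(g,cv2.HOUGH_GRADIENT,1.2,60,param1=120,param2=30,minRadius=50,maxRadius=75)
  if c is not None:
    for q in c[0][:4]: print(np.round(q),"cap",onz(p,q[:2],s["position"][2]-.0406+.072)[:2],s["position"][:2])
for d in env.outline_of("jar1",p)[:4]: print(np.round(d["bbox"]),d["conf"])
E
```

```text
t 27.5 pos [0.6468 0.2101 0.2681] yaw 169.73 tilt 0.33 q [  8.  35.  46.   0.  99. -72.] F [-0.09 -0.12 -2.08] w 0.0392 g 40.7
[0.13, 0.31, -0.07, -5.74, -17.57, 0.3]
[319. 346.  60.] cap [0.63429417 0.21356338] [0.64789073 0.21023298]
[318. 327. 124. 180.] 0.79
[113. 208. 224. 214.] 0.69
```

Call:
move_arm(
  plan=[
    [0, 0.3, 0, -1.5, -4.5, 0, -0.4],
    [0, 0.3, 0, -3, -9, 0, -0.4],
    [0, 0.3, 0, -4.5, -13.5, 0, -0.4],
    [0, 0.3, 0, -5.7, -17.6, 0, -0.4],
    [0, 0.3, 0, -5.7, -17.6, 0, -0.4],
  ],
)

```text
time_s: 28.1
position: [0.6717, 0.0212, 0.262]
tool_rot: [[-0.983, 0.184, -0.006], [0.184, 0.983, 0.0], [0.006, -0.001, -1.0]]
ft_force: [0.4, 0.1, -1.9]
grip_width: 0.0391
gripper_force: 40.9
```

Call:
move_arm(
  plan=[
    [0, 0, 0, 0, 0, 1, -0.4],
    [0, 0, 0, 0, 0, 3, -0.4],
    [0, 0, 0, 0, 0, 5, -0.4],
    [0, 0, 0, 0, 0, 6.5, -0.4],
    [0, 0, 0, 0, 0, 6.5, -0.4],
  ],
)

```text
time_s: 28.6
position: [0.6699, 0.0285, 0.1948]
tool_rot: [[-0.984, 0.177, -0.01], [0.177, 0.984, 0.002], [0.011, 0.0, -1.0]]
ft_force: [-1.4, -1.3, -1.0]
grip_width: 0.0388
gripper_force: 40.9
```

```bash
python3 - <<'E'
from h import *
st();print(go(.6722,.026,.139,169.8))
E
```

```text
t 28.6 pos [0.6699 0.0285 0.1948] yaw 169.83 tilt 0.61 q [ -8.  36.  56.   0.  89. -88.] F [-1.41 -1.32 -1.05] w 0.0388 g 40.9
[0.02, -0.61, 0.03, -0.33, -0.2, 5.58]
```

Call:
move_arm(
  plan=[
    [0, -0.4, 0, -0.2, -0.2, 1.5, -0.4],
    [0, -0.4, 0, -0.2, -0.2, 3, -0.4],
    [0, -0.4, 0, -0.2, -0.2, 4.5, -0.4],
    [0, -0.4, 0, -0.2, -0.2, 5.1, -0.4],
    [0, -0.4, 0, -0.2, -0.2, 5.1, -0.4],
  ],
)

```text
time_s: 29.1
position: [0.6723, 0.0252, 0.1466]
tool_rot: [[-0.984, 0.178, 0.001], [0.178, 0.984, 0.0], [-0.001, 0.0, -1.0]]
ft_force: [0.4, 0.1, -0.6]
grip_width: 0.039
gripper_force: 40.9
```

```bash
python3 - <<'E'
from h import *
st()
E
```

```text
t 29.1 pos [0.6723 0.0252 0.1466] yaw 169.77 tilt 0.06 q [ -8.  38.  60.   0.  82. -88.] F [ 0.43  0.09 -0.61] w 0.039 g 40.9
```

Call:
move_arm(
  plan=[
    [0, 0, 0, 0, 0, 0.5, -0.4],
    [0, 0, 0, 0, 0, 0.9, -0.4],
    [0, 0, 0, 0, 0, 0.9, -0.4],
    [0, 0, 0, 0, 0, 0.9, -0.4],
  ],
)

```text
time_s: 29.5
position: [0.6727, 0.0244, 0.1381]
tool_rot: [[-0.984, 0.178, 0.002], [0.178, 0.984, -0.0], [-0.002, 0.0, -1.0]]
ft_force: [0.5, -0.2, -1.0]
grip_width: 0.0392
gripper_force: 40.9
```

Call:
move_arm(
  plan=[
    [0, 0, 0, 0, 0, 0, 0.3],
    [0, 0, 0, 0, 0, 0, 0.3],
    [0, 0, 0, 0, 0, 0, 0.3],
  ],
)

```text
time_s: 29.8
position: [0.6727, 0.0244, 0.1382]
tool_rot: [[-0.984, 0.178, 0.003], [0.178, 0.984, -0.0], [-0.003, 0.0, -1.0]]
ft_force: [-0.5, -0.0, -0.3]
grip_width: 0.0555
gripper_force: 0.0
```

Call:
move_arm(
  plan=[
    [0, 0, 0, 0, 0, -3, 0.3],
    [0, 0, 0, 0, 0, -7, 0.3],
    [0, 0, 0, 0, 0, -12, 0.3],
    [0, 0, 0, 0, 0, -12, 0.3],
  ],
)

```text
time_s: 30.2
position: [0.6741, 0.0243, 0.266]
tool_rot: [[-0.984, 0.178, 0.016], [0.178, 0.984, -0.002], [-0.016, 0.001, -1.0]]
ft_force: [0.2, 0.5, 0.5]
grip_width: 0.0554
gripper_force: 0.0
```

```bash
python3 - <<'E'
from h import *
st();p=env.get_image("wrist");caps(p,.096);caps(p,0);pt=env.get_image("top");print(tips(pt,"jar1",0));print(go(.645,-.2115,.24,169.8))
E
```

```text
t 30.2 pos [0.6741 0.0243 0.266 ] yaw 169.73 tilt 0.91 q [ -8.  34.  48.   0.  97. -88.] F [0.23 0.5  0.48] w 0.0554 g 0.0
jar mask [318. 224.  64.  82.] 0.72 mid@.036 [0.6746 0.0244]
jar mask [ 62. 213.  85.  62.] 0.69 mid@.036 [ 0.6326 -0.1481]
jar tips [([0.6688, 0.0232], 0.93), ([0.6358, -0.1489], 0.68)]
jar mask [318. 224.  64.  82.] 0.72 mid@.036 [0.7028 0.019 ]
jar mask [ 62. 213.  85.  62.] 0.69 mid@.036 [ 0.6461 -0.2137]
jar tips [([0.6919, 0.0181], 0.93), ([0.6488, -0.2071], 0.68)]
[([0.6892, 0.0269], 0.67), ([0.6341, -0.215], 0.57), ([0.4347, -0.1076], 0.53)]
[0.02, -0.04, -0.08, -1.55, -23.7, 1.63]
```

Call:
move_arm(
  plan=[
    [0, -0.5, 0, -0.3, -4.8, 0, 0.41],
    [0, -0.5, 0, -0.6, -9.6, 0.5, 0.41],
    [0, -0.5, 0, -0.9, -14.4, 1, 0.41],
    [0, -0.5, 0, -1.2, -19.2, 2, 0.41],
    [0, -0.5, 0, -1.5, -23.7, 4, 0.41],
  ],
)

```text
time_s: 31.05
position: [0.6447, -0.2137, 0.2181]
tool_rot: [[-0.984, 0.179, 0.012], [0.179, 0.984, -0.002], [-0.012, -0.0, -1.0]]
ft_force: [1.0, -0.1, -0.7]
grip_width: 0.06
gripper_force: 0.0
```

Call:
move_arm(
  plan=[
    [0, 0, 0, 0, 0, 0, 0.41],
    [0, 0, 0, 0, 0, 0, 0.41],
  ],
)

```text
time_s: 31.25
position: [0.6445, -0.2122, 0.2166]
tool_rot: [[-0.984, 0.18, 0.008], [0.18, 0.984, -0.0], [-0.008, 0.001, -1.0]]
ft_force: [-0.3, 0.2, 0.3]
grip_width: 0.0601
gripper_force: 0.0
```

```bash
python3 - <<'E'
from h import *
st();p=env.get_image("wrist");caps(p);cap(p);print(go(.646,-.211,.038,169.8))
E
```

```text
t 31.25 pos [ 0.6445 -0.2122  0.2166] yaw 169.62 tilt 0.49 q [ -28.   36.   53.    0.   91. -108.] F [-0.26  0.16  0.31] w 0.0601 g 0.0
jar mask [322. 215.  54.  72.] 0.89 mid@.036 [ 0.6484 -0.2098]
jar mask [625.  77.  20.  33.] 0.67 mid@.036 [0.5868 0.0275]
jar mask [599. 197.  14.  27.] 0.55 mid@.036 [0.6713 0.0122]
jar tips [([0.5799, 0.0533], 0.94), ([0.6482, -0.2088], 0.7), ([0.6735, 0.0353], 0.52)]
circle [320. 220.  26.] [ 0.6441 -0.2095]
circle [159. 314.  39.] [ 0.6963 -0.347 ]
circle [200. 269.  38.] [ 0.6657 -0.3054]
[0.02, 0.66, 0.01, 0.13, -0.08, 18.04]
```

Call:
move_arm(
  plan=[
    [0, 0.3, 0, 0.05, 0.25, 4, 0.41],
    [0, 0.3, 0, 0.05, 0.25, 8, 0.41],
    [0, 0.3, 0, 0.05, 0.25, 12, 0.41],
    [0, 0.3, 0, 0.05, 0.25, 16, 0.41],
    [0, 0.3, 0, 0.05, 0.25, 17.9, 0.41],
  ],
)

```text
time_s: 31.9
position: [0.6459, -0.207, 0.0357]
tool_rot: [[-0.984, 0.176, 0.002], [0.176, 0.984, 0.001], [-0.001, 0.002, -1.0]]
ft_force: [-0.9, -0.2, -0.2]
grip_width: 0.0601
gripper_force: 0.0
```

Call:
move_arm(
  plan=[
    [0, 0, 0, 0, 0, 0, 0.41],
    [0, 0, 0, 0, 0, 0, -0.4],
    [0, 0, 0, 0, 0, 0, -0.4],
    [0, 0, 0, 0, 0, 0, -0.4],
    [0, 0, 0, 0, 0, 0, -0.4],
  ],
)

```text
time_s: 32.4
position: [0.6477, -0.2093, 0.0409]
tool_rot: [[-0.984, 0.178, 0.009], [0.178, 0.984, -0.002], [-0.009, -0.0, -1.0]]
ft_force: [0.3, 0.5, 6.2]
grip_width: 0.0387
gripper_force: 40.7
```

```bash
python3 - <<'E'
from h import *
st()
E
```

```text
t 32.4 pos [ 0.6477 -0.2093  0.0409] yaw 169.72 tilt 0.52 q [ -28.   44.   66.    0.   69. -108.] F [0.31 0.53 6.2 ] w 0.0387 g 40.7
```

Call:
move_arm(
  plan=[
    [0, 0, 0, 0, 0, -4, -0.4],
    [0, 0, 0, 0, 0, -9, -0.4],
    [0, 0, 0, 0, 0, -14, -0.4],
    [0, 0, 0, 0, 0, -19, -0.4],
    [0, 0, 0, 0, 0, -22.5, -0.4],
  ],
)

```text
time_s: 32.9
position: [0.6455, -0.2091, 0.2684]
tool_rot: [[-0.984, 0.178, 0.009], [0.178, 0.984, -0.003], [-0.01, -0.001, -1.0]]
ft_force: [-0.1, 0.0, -1.6]
grip_width: 0.039
gripper_force: 40.9
```

```bash
python3 - <<'E'
from h import *
st();p=env.get_image("wrist")
for d in env.outline_of("jar1",p)[:4]: print(np.round(d["bbox"]),d["conf"])
print(go(.580,.0425,.265,169.8))
E
```

```text
t 32.9 pos [ 0.6455 -0.2091  0.2684] yaw 169.72 tilt 0.57 q [ -28.   34.   47.    0.   98. -108.] F [-0.08  0.04 -1.59] w 0.039 g 40.9
[628. 197.  22.  59.] 0.89
[320. 327. 123. 178.] 0.85
[554. 181.  16.  25.] 0.73
[596. 137.  88. 273.] 0.61
[-0.18, 0.92, -0.08, 11.04, 23.62, 0.31]
```

Call:
move_arm(
  plan=[
    [0, 0.5, 0, 2.1, 4.5, 0, -0.4],
    [0, 0.5, 0, 4.2, 9, 0, -0.4],
    [0, 0.5, 0, 6.3, 13.5, 0, -0.4],
    [0, 0.5, 0, 8.4, 18, 0, -0.4],
    [0, 0.5, 0, 10.3, 22.4, 0, -0.4],
  ],
)

```text
time_s: 33.5
position: [0.5828, 0.0316, 0.2628]
tool_rot: [[-0.984, 0.179, -0.004], [0.179, 0.984, 0.001], [0.004, 0.0, -1.0]]
ft_force: [0.4, -0.0, -1.3]
grip_width: 0.0394
gripper_force: 41.0
```

```bash
python3 - <<'E'
from h import *
st();print(go(.5814,.0422,.20,169.8))
E
```

```text
t 33.5 pos [0.5828 0.0316 0.2628] yaw 169.71 tilt 0.26 q [ -9.  24.  65.   0.  91. -88.] F [ 0.42 -0.02 -1.29] w 0.0394 g 41.0
[0.02, -0.26, -0.09, 0.3, 1.02, 6.29]
```

Call:
move_arm(
  plan=[
    [0, -0.2, 0, 0.3, 0.9, 0.5, -0.4],
    [0, -0.2, 0, 0.3, 0.9, 2, -0.4],
    [0, -0.2, 0, 0.3, 0.9, 4, -0.4],
    [0, -0.2, 0, 0.3, 0.9, 6, -0.4],
    [0, -0.2, 0, 0.3, 0.9, 6.3, -0.4],
  ],
)

```text
time_s: 34.0
position: [0.5814, 0.0388, 0.1975]
tool_rot: [[-0.984, 0.179, -0.005], [0.179, 0.984, 0.001], [0.005, -0.0, -1.0]]
ft_force: [-1.2, 0.7, -1.9]
grip_width: 0.0389
gripper_force: 41.1
```

```bash
python3 - <<'E'
from h import *
st();print(go(.5814,.0422,.147,169.8))
E
```

```text
t 34.0 pos [0.5814 0.0388 0.1975] yaw 169.69 tilt 0.3 q [ -8.  27.  72.   0.  82. -88.] F [-1.23  0.75 -1.86] w 0.0389 g 41.1
[-0.0, -0.3, -0.11, 0.04, 0.33, 5.05]
```

Call:
move_arm(
  plan=[
    [0, -0.2, 0, 0.1, 0.3, 1.5, -0.4],
    [0, -0.2, 0, 0.1, 0.3, 3, -0.4],
    [0, -0.2, 0, 0.1, 0.3, 4.2, -0.4],
    [0, -0.2, 0, 0.1, 0.3, 5.1, -0.4],
    [0, -0.2, 0, 0.1, 0.3, 5.1, -0.4],
  ],
)

```text
time_s: 34.5
position: [0.5819, 0.0422, 0.1485]
tool_rot: [[-0.984, 0.179, 0.002], [0.179, 0.984, -0.0], [-0.002, 0.0, -1.0]]
ft_force: [-0.2, 0.4, -1.7]
grip_width: 0.0393
gripper_force: 41.1
```

```bash
python3 - <<'E'
from h import *
st()
E
```

```text
t 34.5 pos [0.5819 0.0422 0.1485] yaw 169.71 tilt 0.1 q [ -7.  29.  77.   0.  74. -87.] F [-0.22  0.4  -1.68] w 0.0393 g 41.1
```

Call:
move_arm(
  plan=[
    [0, 0, 0, 0, 0, 0.5, -0.4],
    [0, 0, 0, 0, 0, 1.0, -0.4],
    [0, 0, 0, 0, 0, 1.1, -0.4],
    [0, 0, 0, 0, 0, 1.1, -0.4],
  ],
)

```text
time_s: 34.9
position: [0.5822, 0.0423, 0.1384]
tool_rot: [[-0.984, 0.178, 0.004], [0.178, 0.984, -0.0], [-0.004, 0.0, -1.0]]
ft_force: [-0.3, -0.3, -1.9]
grip_width: 0.0393
gripper_force: 41.1
```

```bash
python3 - <<'E'
from h import *
st()
E
```

```text
t 34.9 pos [0.5822 0.0423 0.1384] yaw 169.72 tilt 0.21 q [ -7.  30.  77.   0.  73. -87.] F [-0.31 -0.35 -1.89] w 0.0393 g 41.1
```

Call:
move_arm(
  plan=[
    [0, 0, 0, 0, 0, 0, 0.3],
    [0, 0, 0, 0, 0, 0, 0.3],
    [0, 0, 0, 0, 0, 0, 0.3],
  ],
)

```text
time_s: 35.2
position: [0.5824, 0.0423, 0.1387]
tool_rot: [[-0.984, 0.178, 0.004], [0.178, 0.984, -0.0], [-0.004, 0.0, -1.0]]
ft_force: [0.1, 0.7, 0.4]
grip_width: 0.0556
gripper_force: 0.0
```

Call:
move_arm(
  plan=[
    [0, 0, 0, 0, 0, -3, 0.3],
    [0, 0, 0, 0, 0, -7, 0.3],
    [0, 0, 0, 0, 0, -12, 0.3],
    [0, 0, 0, 0, 0, -15, 0.3],
    [0, 0, 0, 0, 0, -15, 0.3],
  ],
)

```text
time_s: 35.7
position: [0.5828, 0.0423, 0.2934]
tool_rot: [[-0.984, 0.178, 0.013], [0.178, 0.984, -0.002], [-0.013, 0.001, -1.0]]
ft_force: [-0.4, 0.1, -0.5]
grip_width: 0.0556
gripper_force: 0.0
```

```bash
python3 - <<'E'
from h import *
st();p=env.get_image("wrist");caps(p,.096);save(p,"w8");pt=env.get_image("top");print(tips(pt,"tray_a",0),tips(pt,"tray_a_front",.083));print(go(.43,-.345,.29,39))
E
```

```text
t 35.7 pos [0.5828 0.0423 0.2934] yaw 169.73 tilt 0.75 q [ -7.  23.  62.   0.  94. -87.] F [-0.45  0.06 -0.51] w 0.0556 g 0.0
jar mask [318. 219.  58.  67.] 0.97 mid@.036 [0.5842 0.0423]
jar mask [98. 53. 84. 58.] 0.87 mid@.036 [ 0.4464 -0.084 ]
jar mask [316. 325.  58.  80.] 0.59 mid@.036 [0.6811 0.0232]
jar tips [([0.4469, -0.0862], 0.72), ([0.6709, 0.0256], 0.7), ([0.5798, 0.0431], 0.67)]
[([0.6471, 0.0339], 0.75), ([0.4315, -0.3454], 0.7)] [([0.508, -0.2871], 0.85), ([0.6235, 0.0314], 0.27)]
[0.07, 0.01, 130.72, 7.98, -40.82, -0.32]
```

View pics/w8.png

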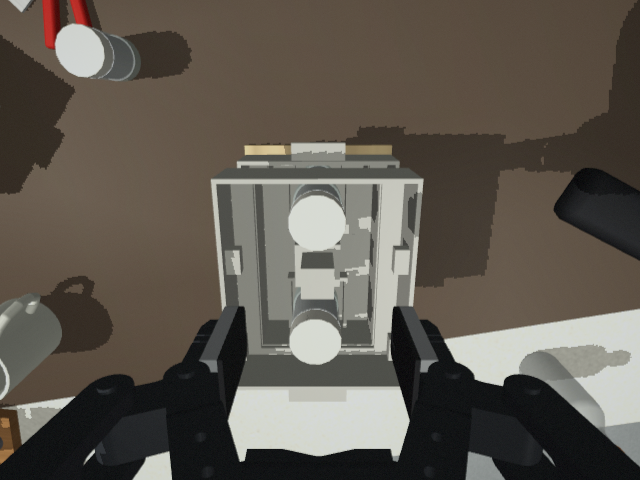

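Call:
move_arm(
  plan=[
    [0, 0, 8, 1, -4.9, 0, 0.3],
    [0, 0, 16.5, 2, -9.8, 0, 0],
    [0, 0, 25, 3, -14.7, 0, 0],
    [0, 0, 33.5, 4, -19.6, 0, 0],
    [0, 0, 42, 4.8, -24.3, 0, 0],
  ],
)

```text
time_s: 36.5
position: [0.4898, -0.1897, 0.2874]
tool_rot: [[-0.607, 0.795, 0.002], [0.795, 0.607, 0.0], [-0.001, 0.002, -1.0]]
ft_force: [1.3, 1.4, 0.5]
grip_width: 0.0429
gripper_force: 0.0
```

Call:
move_arm(
  plan=[
    [0, 0, 8, 0, 0, 0, 0],
    [0, 0, 16.5, 0, 0, 0, 0],
    [0, 0, 25, 0, 0, 0, 0],
    [0, 0, 33.5, 0, 0, 0, 0],
    [0, 0, 42, 0, 0, 0, 0],
  ],
)

```text
time_s: 37.0
position: [0.4909, -0.1881, 0.2873]
tool_rot: [[0.081, 0.997, 0.002], [0.997, -0.081, 0.001], [0.001, 0.002, -1.0]]
ft_force: [0.6, -0.2, -0.5]
grip_width: 0.0426
gripper_force: 0.0
```

```bash
python3 - <<'E'
from h import *
st();print(go(.43,-.345,.29,39))
E
```

```text
t 37.0 pos [ 0.4909 -0.1881  0.2873] yaw 85.36 tilt 0.14 q [-34.  17.  72.   0.  91. -29.] F [ 0.58 -0.15 -0.5 ] w 0.0426 g 0.0
[0.1, -0.1, 46.36, -16.13, -4.8, -0.3]
```

Call:
move_arm(
  plan=[
    [0, 0, 8, -3.3, -1, 0, 0],
    [0, 0, 16.5, -6.6, -2, 0, 0],
    [0, 0, 25, -10, -3, 0, 0],
    [0, 0, 33.5, -13, -4, 0, 0],
    [0, 0, 42, -16.1, -4.8, 0, 0],
  ],
)

```text
time_s: 37.5
position: [0.4303, -0.3462, 0.2871]
tool_rot: [[0.727, 0.687, 0.003], [0.687, -0.727, 0.001], [0.003, 0.001, -1.0]]
ft_force: [0.5, 0.1, -0.1]
grip_width: 0.0429
gripper_force: 0.0
```

Call:
move_arm(
  plan=[
    [0, 0, 0, 0, 0, 0, 0],
    [0, 0, 0, 0, 0, 0, 0],
  ],
)

```text
time_s: 37.7
position: [0.4309, -0.3452, 0.287]
tool_rot: [[0.722, 0.691, 0.003], [0.691, -0.722, 0.001], [0.003, 0.001, -1.0]]
ft_force: [0.3, -1.0, -0.5]
grip_width: 0.043
gripper_force: 0.0
```

```bash
python3 - <<'E'
from h import *
st();p=look(0,t="tray_a");print(tips(p,"tray_a",0));save(p,"w9")
E
```

```text
t 37.7 pos [ 0.4309 -0.3452  0.287 ] yaw 43.74 tilt 0.17 q [-51.  20.  68.   0.  92.  -5.] F [ 0.32 -1.03 -0.53] w 0.043 g 0.0
front [([0.4981, -0.2789], 0.76)]
cup_front [([0.4639, -0.3113], 0.75)]
cup_rear [([0.3921, -0.3742], 0.56)]
[([0.4285, -0.3419], 0.78)]
```

View pics/w9.png

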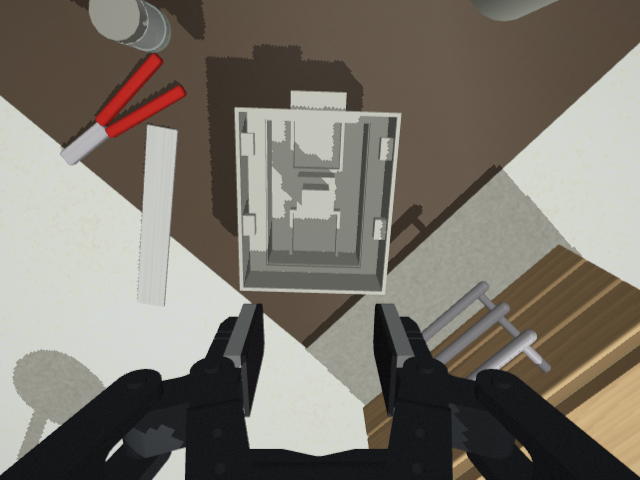

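```bash
python3 - <<'E'
from h import *
p=env.get_image("wrist");rect(p,[(234.5,107.5),(401.5,113.5),(385.5,294.5),(239.5,291.5)],.09)
c=onz(p,(319,91),.083)[:2];y=np.radians(41);print("by lip",c-.093*np.array([np.cos(y),np.sin(y)]))
st();print(go(.4285,-.342,.12,41))
E
```

```text
[ 0.4293 -0.3426] [(np.float64(0.1324), np.float64(41.96)), (np.float64(0.1579), np.float64(42.22)), (np.float64(0.1332), np.float64(42.59)), (np.float64(0.1594), np.float64(41.93))]
by lip [ 0.42907676 -0.34069057]
t 38.0 pos [ 0.4315 -0.3444  0.2881] yaw 43.82 tilt 0.22 q [-51.  20.  68.   0.  92.  -5.] F [ 0.52  0.22 -0.64] w 0.0425 g 0.0
[0.16, -0.15, 2.82, -0.09, -0.43, 16.8]
```

Call:
move_arm(
  plan=[
    [0, 0, 1.7, 0, -0.33, 4, 0],
    [0, 0, 1.7, 0, -0.33, 8, 0],
    [0, 0, 1.7, 0, -0.33, 12, 0],
    [0, 0, 1.7, 0, -0.33, 16, 0],
    [0, 0, 1.7, 0, -0.33, 16.5, 0],
  ],
  squeeze=100,
)

```text
time_s: 38.5
position: [0.4283, -0.3407, 0.1192]
tool_rot: [[0.742, 0.67, -0.001], [0.67, -0.742, 0.006], [0.003, -0.005, -1.0]]
ft_force: [0.0, 0.2, 0.7]
grip_width: 0.0428
gripper_force: 0.0
```

```bash
python3 - <<'E'
from h import *
st();print(go(.4292,-.342,.046,42.1))
E
```

```text
t 38.5 pos [ 0.4283 -0.3407  0.1192] yaw 42.07 tilt 0.36 q [-51.  28.  85.   0.  68.  -3.] F [0.01 0.25 0.74] w 0.0428 g 0.0
[-0.31, -0.17, -0.03, -0.04, 0.19, 7.32]
```

Call:
move_arm(
  plan=[
    [-0.2, -0.1, 0, -0.05, 0.05, 3, 0],
    [-0.2, -0.1, 0, -0.05, 0.05, 6, 0],
    [-0.2, -0.1, 0, -0.05, 0.05, 7.4, 0],
    [-0.2, -0.1, 0, -0.05, 0.05, 7.6, 0],
    [-0.2, -0.1, 0, -0.05, 0.05, 7.6, 0],
  ],
)

```text
time_s: 39.0
position: [0.4304, -0.3441, 0.0484]
tool_rot: [[0.743, 0.67, 0.006], [0.67, -0.743, -0.006], [0.001, 0.008, -1.0]]
ft_force: [0.2, -0.3, 0.7]
grip_width: 0.0426
gripper_force: 0.0
```

```bash
python3 - <<'E'
from h import *
st()
E
```

```text
t 39.0 pos [ 0.4304 -0.3441  0.0484] yaw 42.05 tilt 0.47 q [-51.  33.  89.   0.  57.  -3.] F [ 0.19 -0.29  0.73] w 0.0426 g 0.0
```

Call:
move_arm(
  plan=[
    [0.3, 0, 0, 0, -0.15, 0.2, 0],
    [0.3, 0, 0, 0, -0.15, 0.2, -0.6],
    [0.3, 0, 0, 0, -0.15, 0.2, -0.6],
    [0.3, 0, 0, 0, -0.15, 0.2, -0.6],
    [0.3, 0, 0, 0, -0.15, 0.2, -0.6],
  ],
)

```text
time_s: 39.5
position: [0.4291, -0.3428, 0.0461]
tool_rot: [[0.743, 0.669, 0.002], [0.669, -0.743, -0.002], [0.001, 0.003, -1.0]]
ft_force: [0.3, 1.1, 5.9]
grip_width: 0.0222
gripper_force: 98.7
```

Call:
move_arm(
  plan=[
    [0, 0, 0, 0, 0, 0, -0.6],
  ],
)

```text
time_s: 39.6
position: [0.4291, -0.3428, 0.0462]
tool_rot: [[0.743, 0.669, 0.002], [0.669, -0.743, -0.002], [0.001, 0.003, -1.0]]
ft_force: [0.3, 0.6, 6.1]
grip_width: 0.0222
gripper_force: 98.7
```

```bash
python3 - <<'E'
from h import *
st()
E
```

```text
t 39.6 pos [ 0.4291 -0.3428  0.0462] yaw 42.02 tilt 0.17 q [-51.  33.  89.   0.  57.  -3.] F [0.26 0.57 6.11] w 0.0222 g 98.7
```

Call:
move_arm(
  plan=[
    [0, 0, 0, 0, 0, -3, -0.6],
    [0, 0, 0, 0, 0, -8, -0.6],
    [0, 0, 0, 0, 0, -13, -0.6],
    [0, 0, 0, 0, 0, -18, -0.6],
    [0, 0, 0, 0, 0, -23, -0.6],
  ],
)

```text
time_s: 40.1
position: [0.428, -0.3417, 0.2771]
tool_rot: [[0.743, 0.669, 0.001], [0.669, -0.743, 0.0], [0.001, 0.0, -1.0]]
ft_force: [1.0, -0.5, -4.3]
grip_width: 0.0223
gripper_force: 99.2
```

Call:
move_arm(
  plan=[
    [0, 0, 0, 0, 0, -4, -0.6],
    [0, 0, 0, 0, 0, -4, -0.6],
    [0, 0, 0, 0, 0, -4, -0.6],
  ],
)

```text
time_s: 40.4
position: [0.4282, -0.3421, 0.3147]
tool_rot: [[0.743, 0.669, 0.001], [0.669, -0.743, 0.0], [0.001, 0.001, -1.0]]
ft_force: [-0.2, 0.5, -4.1]
grip_width: 0.022
gripper_force: 99.5
```

```bash
python3 - <<'E'
from h import *
for i in range(4):
    env.get_image("scene");print(env.observe()["ft_force"].round(2))
st();print(go(.6245,.0345,.325,169.8))
E
```

```text
[-0.05 -0.95 -3.34]
[ 0.65  1.03 -3.74]
[ 0.27  0.17 -4.66]
[ 0.22 -0.09 -3.2 ]
t 40.6 pos [ 0.4281 -0.3421  0.3131] yaw 42.02 tilt 0.17 q [-51.  19.  65.   0.  96.  -3.] F [ 0.22 -0.09 -3.2 ] w 0.0223 g 99.5
[-0.03, -0.21, -127.78, 39.8, -14.84, -1.11]
```

Call:
move_arm(
  plan=[
    [0, 0, -8, 4, -1.5, -0.5, -0.6],
    [0, 0, -16.5, 8, -3, -1, -0.6],
    [0, 0, -25, 12, -4.5, -1, -0.6],
    [0, 0, -33.5, 16, -6, -1, -0.6],
    [0, 0, -42, 20, -7.4, -1, -0.6],
  ],
)

```text
time_s: 41.1
position: [0.5278, -0.1518, 0.324]
tool_rot: [[0.098, 0.995, -0.001], [0.995, -0.098, 0.001], [0.001, -0.001, -1.0]]
ft_force: [1.4, -1.4, -3.2]
grip_width: 0.0223
gripper_force: 99.2
```

```bash
python3 - <<'E'
from h import *
st();print(go(.625,.0342,.325,169.8))
E
```

```text
t 41.1 pos [ 0.5278 -0.1518  0.324 ] yaw 84.36 tilt 0.06 q [-28.  19.  63.   0.  98. -23.] F [ 1.4  -1.42 -3.17] w 0.0223 g 99.2
[-0.0, -0.07, -85.44, 19.46, 7.84, -0.09]
```

Call:
move_arm(
  plan=[
    [0, 0, -8, 4, 1.6, 0, -0.6],
    [0, 0, -16.5, 8, 3.2, 0, -0.6],
    [0, 0, -25, 12, 4.8, 0, -0.6],
    [0, 0, -33.5, 16, 6.4, 0, -0.6],
    [0, 0, -42, 19.3, 7.7, 0, -0.6],
  ],
)

```text
time_s: 41.6
position: [0.6247, 0.0327, 0.3236]
tool_rot: [[-0.594, 0.805, -0.001], [0.805, 0.594, 0.0], [0.001, -0.001, -1.0]]
ft_force: [-0.1, -0.8, -3.5]
grip_width: 0.0222
gripper_force: 99.2
```

Call:
move_arm(
  plan=[
    [0, 0, -8, 0, 0, 0, -0.6],
    [0, 0, -16.5, 0, 0, 0, -0.6],
    [0, 0, -25, 0, 0, 0, -0.6],
    [0, 0, -33.5, 0, 0, 0, -0.6],
    [0, 0, -42, 0, 0, 0, -0.6],
  ],
)

```text
time_s: 42.1
position: [0.6241, 0.0305, 0.3236]
tool_rot: [[-0.979, 0.201, -0.001], [0.201, 0.979, 0.0], [0.001, -0.0, -1.0]]
ft_force: [0.8, 0.4, -3.9]
grip_width: 0.0227
gripper_force: 99.5
```

```bash
python3 - <<'E'
from h import *
st();print(go(.625,.0342,.31,169.8))
E
```

```text
t 42.1 pos [0.6241 0.0305 0.3236] yaw 168.38 tilt 0.09 q [ -8.  28.  50.   0. 103. -86.] F [ 0.83  0.42 -3.93] w 0.0227 g 99.5
[-0.0, -0.09, -1.42, -0.02, 0.38, 1.36]
```

Call:
move_arm(
  plan=[
    [0, 0, -1.2, 0, 0.35, 1, -0.6],
    [0, 0, -1.2, 0, 0.35, 3, -0.6],
    [0, 0, -1.2, 0, 0.35, 5, -0.6],
    [0, 0, -1.2, 0, 0.35, 7, -0.6],
    [0, 0, -1.2, 0, 0.35, 7.5, -0.6],
  ],
)

```text
time_s: 42.6
position: [0.6239, 0.0342, 0.2463]
tool_rot: [[-0.982, 0.19, -0.005], [0.19, 0.982, 0.001], [0.005, -0.0, -1.0]]
ft_force: [-1.0, -0.4, -3.2]
grip_width: 0.0224
gripper_force: 99.3
```

Call:
move_arm(
  plan=[
    [0, 0, 0, 0, 0, 0, -0.6],
    [0, 0, 0, 0, 0, 0, -0.6],
  ],
)

```text
time_s: 42.8
position: [0.6253, 0.0339, 0.2508]
tool_rot: [[-0.982, 0.188, 0.002], [0.188, 0.982, -0.0], [-0.002, 0.0, -1.0]]
ft_force: [0.8, -0.3, -3.1]
grip_width: 0.0226
gripper_force: 99.3
```

```bash
python3 - <<'E'
from h import *
st();print(go(.625,.0342,.229,169.8));p=env.get_image("wrist");save(p,"w10")
E
```

```text
t 42.8 pos [0.6253 0.0339 0.2508] yaw 169.16 tilt 0.13 q [ -8.  29.  59.   0.  92. -87.] F [ 0.78 -0.29 -3.06] w 0.0226 g 99.3
[0.01, 0.13, -0.64, 0.04, 0.03, 2.18]
```

View pics/w10.png

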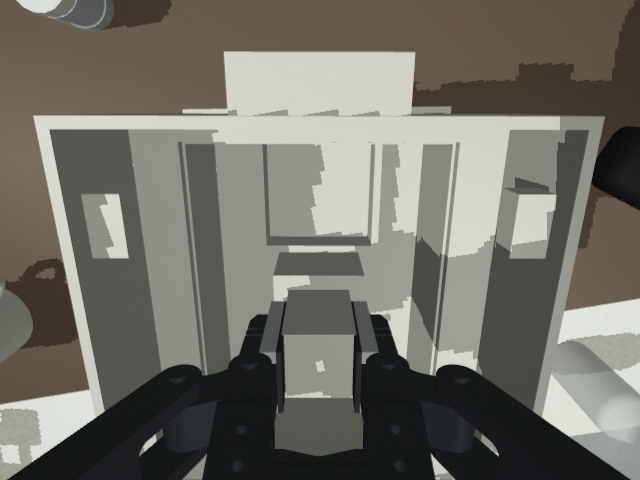

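Call:
move_arm(
  plan=[
    [0, 0.1, -0.6, 0, 0, 0.6, -0.6],
    [0, 0.1, -0.6, 0, 0, 1.2, -0.6],
    [0, 0.1, -0.6, 0, 0, 1.8, -0.6],
    [0, 0.1, -0.6, 0, 0, 2.3, -0.6],
    [0, 0.1, -0.6, 0, 0, 2.5, -0.6],
  ],
)

```text
time_s: 43.35
position: [0.6248, 0.0338, 0.2243]
tool_rot: [[-0.984, 0.177, -0.002], [0.177, 0.984, 0.0], [0.002, 0.0, -1.0]]
ft_force: [-0.1, 0.5, -4.5]
grip_width: 0.0223
gripper_force: 99.4
```

```bash
python3 - <<'E'
from h import *
st()
E
```

```text
t 43.35 pos [0.6248 0.0338 0.2243] yaw 169.82 tilt 0.1 q [ -8.  30.  62.   0.  88. -88.] F [-0.09  0.51 -4.45] w 0.0223 g 99.4
```

Entered the mouth freely; 4 mm left to the ledges.

Call:
move_arm(
  plan=[
    [0, 0, 0, 0, 0, 0.2, -0.6],
    [0, 0, 0, 0, 0, 0.35, -0.6],
    [0, 0, 0, 0, 0, 0.45, -0.6],
    [0, 0, 0, 0, 0, 0.45, -0.6],
  ],
)

```text
time_s: 43.75
position: [0.625, 0.0338, 0.2206]
tool_rot: [[-0.984, 0.177, -0.0], [0.177, 0.984, 0.0], [0.0, 0.0, -1.0]]
ft_force: [0.7, -1.1, -4.3]
grip_width: 0.0223
gripper_force: 99.4
```

```bash
python3 - <<'E'
from h import *
st()
E
```

```text
t 43.75 pos [0.625  0.0338 0.2206] yaw 169.82 tilt 0.03 q [ -8.  30.  62.   0.  88. -88.] F [ 0.7  -1.13 -4.3 ] w 0.0223 g 99.4
```

Call:
move_arm(
  plan=[
    [0, 0, 0, 0, 0, 0.1, -0.6],
    [0, 0, 0, 0, 0, 0.2, -0.6],
    [0, 0, 0, 0, 0, 0.2, -0.6],
  ],
)

```text
time_s: 44.05
position: [0.6252, 0.0338, 0.2201]
tool_rot: [[-0.984, 0.177, 0.002], [0.177, 0.984, -0.0], [-0.002, 0.0, -1.0]]
ft_force: [-1.8, -0.2, 4.6]
grip_width: 0.0222
gripper_force: 100.9
```

Call:
move_arm(
  plan=[
    [0, 0, 0, 0, 0, 0, 0],
    [0, 0, 0, 0, 0, 0, 0],
    [0, 0, 0, 0, 0, 0, 0],
  ],
  squeeze=40,
)

```text
time_s: 44.35
position: [0.6251, 0.0338, 0.2187]
tool_rot: [[-0.984, 0.177, -0.0], [0.177, 0.984, 0.0], [0.0, 0.0, -1.0]]
ft_force: [-0.6, -1.0, 1.1]
grip_width: 0.0428
gripper_force: 0.0
```

Call:
move_arm(
  plan=[
    [0, 0, 0, 0, 0, -3, 0],
    [0, 0, 0, 0, 0, -7, 0],
    [0, 0, 0, 0, 0, -11, 0],
    [0, 0, 0, 0, 0, -11, 0],
  ],
)

```text
time_s: 44.75
position: [0.6261, 0.0337, 0.3346]
tool_rot: [[-0.984, 0.177, 0.01], [0.177, 0.984, -0.001], [-0.01, 0.001, -1.0]]
ft_force: [0.2, 0.3, -0.6]
grip_width: 0.0424
gripper_force: 0.0
```

```bash
python3 - <<'E'
from h import *
st();pt=env.get_image("top");print(tips(pt,"jar1",0));print(go(.437,-.0985,.26,80))
E
```

```text
t 44.75 pos [0.6261 0.0337 0.3346] yaw 169.83 tilt 0.59 q [ -8.  27.  48.   0. 103. -88.] F [ 0.16  0.27 -0.63] w 0.0424 g 0.0
[([0.4242, -0.1326], 0.49)]
[0.04, 0.03, 89.82, 16.19, -16.35, 6.88]
```

Call:
move_arm(
  plan=[
    [0, -0.4, 0, 3, -2, -0.5, 0.41],
    [0, -0.4, 0, 6.5, -5, -0.5, 0.41],
    [0, -0.4, 0, 10, -8, 0, 0.41],
    [0, -0.4, 0, 13.5, -11, 2, 0.41],
    [0, -0.4, 0, 16.2, -14, 4, 0.41],
  ],
)

```text
time_s: 45.35
position: [0.4383, -0.0754, 0.287]
tool_rot: [[-0.984, 0.176, 0.005], [0.176, 0.984, -0.001], [-0.005, 0.0, -1.0]]
ft_force: [0.2, -0.8, -0.8]
grip_width: 0.0603
gripper_force: 0.0
```

```bash
python3 - <<'E'
from h import *
st();p=env.get_image("wrist");caps(p);cap(p)
E
```

```text
t 45.35 pos [ 0.4383 -0.0754  0.287 ] yaw 169.85 tilt 0.28 q [ -25.    9.   84.    0.   88. -105.] F [ 0.22 -0.82 -0.77] w 0.0603 g 0.0
jar mask [263. 197.  48.  54.] 0.61 mid@.036 [ 0.4317 -0.1265]
jar tips [([0.4311, -0.1243], 0.77)]
circle [262. 199.  24.] [ 0.4281 -0.1228]
circle [568.  37.  35.] [0.3432 0.1428]
circle [425. 341.  29.] [0.5987 0.0062]
```

```bash
python3 - <<'E'
from h import *
p=env.get_image("wrist")
for d in env.outline_of("pliers",p)[:2]:
    r,c=np.nonzero(d["mask"]);W=np.array([onz(p,(a,b),.008)[:2] for a,b in zip(c[::15],r[::15])])
    D=W-[.43,-.124];i=np.argsort(np.linalg.norm(D,axis=1))[:3];print(d["conf"],W.min(0),W.max(0),"nearest",W[i].round(3).tolist())
    for k in range(-7,4): 
        m=abs(D[:,1]-k*.01)<.005
        if m.any(): print(k,"dx",D[m,0].min().round(3),D[m,0].max().round(3))
print(go(.430,-.124,.20,169.8))
E
```

```text
0.64 [ 0.27447026 -0.18589361] [ 0.41422799 -0.12995509] nearest [[0.409, -0.141], [0.411, -0.144], [0.412, -0.147]]
-6 dx -0.044 -0.019
-5 dx -0.065 -0.02
-4 dx -0.1 -0.045
-3 dx -0.134 -0.021
-2 dx -0.156 -0.016
-1 dx -0.152 -0.052
[0.02, 0.36, 0.0, 0.3, -4.99, 8.85]
```

Call:
move_arm(
  plan=[
    [0, 0.2, 0, 0.2, -3, 2, 0.41],
    [0, 0.2, 0, 0.3, -5, 5, 0.41],
    [0, 0.2, 0, 0.3, -5, 8, 0.41],
    [0, 0.2, 0, 0.3, -5, 8.5, 0.41],
    [0, 0.2, 0, 0.3, -5, 8.5, 0.41],
  ],
)

```text
time_s: 46.1
position: [0.4304, -0.1237, 0.2037]
tool_rot: [[-0.984, 0.176, 0.002], [0.176, 0.984, 0.0], [-0.002, 0.0, -1.0]]
ft_force: [-0.9, 0.5, 0.5]
grip_width: 0.0602
gripper_force: 0.0
```

```bash
python3 - <<'E'
from h import *
st();p=env.get_image("wrist");caps(p);cap(p);print(go(.43,-.124,.04,169.8))
E
```

```text
t 46.1 pos [ 0.4304 -0.1237  0.2037] yaw 169.89 tilt 0.13 q [ -31.   13.   92.    0.   75. -111.] F [-0.85  0.49  0.45] w 0.0602 g 0.0
jar tips [([0.4304, -0.126], 0.9), ([0.6646, 0.0976], 0.62)]
circle [314. 225.  28.] [ 0.4283 -0.1252]
circle [525.  88.  31.] [0.3637 0.021 ]
[-0.05, 0.32, 0.09, 0.15, 0.01, 16.51]
```

Call:
move_arm(
  plan=[
    [0, 0.2, 0, 0.2, -0.18, 4, 0.41],
    [0, 0.2, 0, 0.2, -0.18, 8, 0.41],
    [0, 0.2, 0, 0.2, -0.18, 12, 0.41],
    [0, 0.2, 0, 0.2, -0.18, 15.5, 0.41],
    [0, 0.2, 0, 0.2, -0.18, 16.2, 0.41],
  ],
)

```text
time_s: 46.75
position: [0.4273, -0.125, 0.04]
tool_rot: [[-0.984, 0.176, -0.004], [0.176, 0.984, 0.002], [0.004, 0.001, -1.0]]
ft_force: [0.2, -0.5, 0.7]
grip_width: 0.0599
gripper_force: 0.0
```

Call:
move_arm(
  plan=[
    [0, 0, 0, 0, 0, 0, 0.41],
    [0, 0, 0, 0, 0, 0, 0.41],
  ],
)

```text
time_s: 46.95
position: [0.4289, -0.1261, 0.0434]
tool_rot: [[-0.984, 0.176, 0.002], [0.176, 0.984, -0.002], [-0.002, -0.001, -1.0]]
ft_force: [-0.4, 0.1, -0.1]
grip_width: 0.0603
gripper_force: 0.0
```

```bash
python3 - <<'E'
from h import *
st();print(go(.4293,-.1255,.04,169.8))
E
```

```text
t 46.95 pos [ 0.4289 -0.1261  0.0434] yaw 169.84 tilt 0.16 q [ -32.   26.  106.   -0.   48. -111.] F [-0.38  0.14 -0.06] w 0.0603 g 0.0
[-0.06, 0.14, 0.04, -0.02, 0.07, 0.34]
```

Call:
move_arm(
  plan=[
    [0, 0, 0, 0, 0.05, 0.2, -0.4],
    [0, 0, 0, 0, 0.05, 0.2, -0.4],
    [0, 0, 0, 0, 0.05, 0.2, -0.4],
    [0, 0, 0, 0, 0.05, 0.2, -0.4],
  ],
)

```text
time_s: 47.35
position: [0.4286, -0.1255, 0.0409]
tool_rot: [[-0.984, 0.177, 0.002], [0.177, 0.984, -0.001], [-0.002, -0.001, -1.0]]
ft_force: [0.8, 0.2, 5.8]
grip_width: 0.0388
gripper_force: 39.4
```

```bash
python3 - <<'E'
from h import *
st()
E
```

```text
t 47.35 pos [ 0.4286 -0.1255  0.0409] yaw 169.82 tilt 0.14 q [ -32.   27.  106.   -0.   48. -111.] F [0.81 0.15 5.75] w 0.0388 g 39.4
```

Call:
move_arm(
  plan=[
    [0, 0, 0, 0, 0, -4, -0.4],
    [0, 0, 0, 0, 0, -9, -0.4],
    [0, 0, 0, 0, 0, -14, -0.4],
    [0, 0, 0, 0, 0, -19, -0.4],
    [0, 0, 0, 0, 0, -23, -0.4],
  ],
)

```text
time_s: 47.85
position: [0.4277, -0.1249, 0.2734]
tool_rot: [[-0.984, 0.177, 0.003], [0.177, 0.984, -0.002], [-0.003, -0.001, -1.0]]
ft_force: [1.1, -0.0, -1.2]
grip_width: 0.0386
gripper_force: 41.2
```

Call:
move_arm(
  plan=[
    [0, 0, 0, 0, 0, -4, -0.4],
    [0, 0, 0, 0, 0, -8.5, -0.4],
    [0, 0, 0, 0, 0, -8.5, -0.4],
  ],
)

```text
time_s: 48.15
position: [0.4288, -0.1255, 0.3606]
tool_rot: [[-0.984, 0.177, 0.009], [0.177, 0.984, -0.006], [-0.01, -0.004, -1.0]]
ft_force: [0.0, -0.2, -1.2]
grip_width: 0.0388
gripper_force: 41.3
```

```bash
python3 - <<'E'
from h import *
st();p=env.get_image("wrist")
for d in env.outline_of("jar1",p)[:3]: print(np.round(d["bbox"]),d["conf"])
print(go(.58,.042,.345,169.8))
E
```

```text
t 48.15 pos [ 0.4288 -0.1255  0.3606] yaw 169.83 tilt 0.63 q [ -32.    7.   74.   -0.   99. -111.] F [ 0.   -0.23 -1.23] w 0.0388 g 41.3
[318. 335. 124. 179.] 0.59
[-0.03, 0.05, 0.03, -12.04, 19.12, 1.01]
```

Call:
move_arm(
  plan=[
    [0, 0.3, 0, -2.5, 4, 0, -0.4],
    [0, 0.3, 0, -5, 8, 0, -0.4],
    [0, 0.3, 0, -7.5, 12, 0, -0.4],
    [0, 0.3, 0, -10, 16, 0, -0.4],
    [0, 0.3, 0, -12, 19, 0, -0.4],
  ],
)

```text
time_s: 48.75
position: [0.5805, 0.043, 0.3524]
tool_rot: [[-0.984, 0.175, -0.009], [0.175, 0.984, 0.002], [0.01, 0.0, -1.0]]
ft_force: [1.1, -0.3, -0.3]
grip_width: 0.0391
gripper_force: 41.2
```

Call:
move_arm(
  plan=[
    [0, 0, 0, 0, 0, 0, -0.4],
    [0, 0, 0, 0, 0, 0, -0.4],
  ],
)

```text
time_s: 48.95
position: [0.5795, 0.041, 0.3527]
tool_rot: [[-0.984, 0.176, -0.009], [0.176, 0.984, 0.001], [0.01, -0.0, -1.0]]
ft_force: [-0.3, 0.7, -1.9]
grip_width: 0.0388
gripper_force: 41.2
```

```bash
python3 - <<'E'
from h import *
st();p=env.get_image("wrist");print(look(.174,t="tray_a")is None,tips(p,"tray_b",.174),tips(p,"tray_a_front",.257));print(go(.5802,.0418,.285,169.8))
E
```

```text
t 48.95 pos [0.5795 0.041  0.3527] yaw 169.89 tilt 0.55 q [ -8.  23.  54.   0. 104. -88.] F [-0.27  0.67 -1.86] w 0.0388 g 41.2
front [([0.5347, 0.0523], 0.6)]
cup_front [([0.5802, 0.0448], 0.95)]
cup_rear []
False [] [([0.5363, 0.052], 0.87)]
[0.0, -0.31, -0.04, -0.09, 0.19, 6.99]
```

Call:
move_arm(
  plan=[
    [0, -0.2, 0, -0.05, 0.15, 2, -0.4],
    [0, -0.2, 0, -0.05, 0.15, 5, -0.4],
    [0, -0.2, 0, -0.05, 0.15, 8, -0.4],
    [0, -0.2, 0, -0.05, 0.15, 9.5, -0.4],
    [0, -0.2, 0, -0.05, 0.15, 9.5, -0.4],
  ],
)

```text
time_s: 49.8
position: [0.579, 0.0419, 0.2577]
tool_rot: [[-0.984, 0.177, -0.007], [0.177, 0.984, 0.001], [0.007, -0.0, -1.0]]
ft_force: [0.0, -0.5, 0.7]
grip_width: 0.0391
gripper_force: 41.2
```

```bash
python3 - <<'E'
from h import *
st();print(go(.5803,.0425,.23,169.8))
E
```

```text
t 49.8 pos [0.579  0.0419 0.2577] yaw 169.79 tilt 0.38 q [ -8.  24.  66.   0.  90. -87.] F [ 0.04 -0.45  0.7 ] w 0.0391 g 41.2
[-0.01, -0.38, -0.01, -0.13, 0.08, 2.77]
```

Call:
move_arm(
  plan=[
    [0, -0.2, 0, -0.07, 0.05, 0.7, -0.4],
    [0, -0.2, 0, -0.07, 0.05, 1.4, -0.4],
    [0, -0.2, 0, -0.07, 0.05, 2.1, -0.4],
    [0, -0.2, 0, -0.07, 0.05, 2.7, -0.4],
    [0, -0.2, 0, -0.07, 0.05, 2.8, -0.4],
  ],
)

```text
time_s: 50.3
position: [0.5804, 0.0425, 0.2308]
tool_rot: [[-0.984, 0.177, -0.0], [0.177, 0.984, 0.0], [0.0, 0.0, -1.0]]
ft_force: [-0.1, 0.3, -0.9]
grip_width: 0.0389
gripper_force: 41.2
```

```bash
python3 - <<'E'
from h import *
st();p=env.get_image("wrist")
for d in env.outline_of("jar1",p)[:3]: print(np.round(d["bbox"]),d["conf"])
E
```

```text
t 50.3 pos [0.5804 0.0425 0.2308] yaw 169.82 tilt 0.0 q [ -7.  25.  69.   0.  86. -87.] F [-0.12  0.28 -0.88] w 0.0389 g 41.2
[319. 219.  55.   8.] 0.9
[319. 358. 121. 136.] 0.83
[318. 185.  38.   4.] 0.64
```

Call:
move_arm(
  plan=[
    [0, 0, 0, 0, 0, 0.4, -0.4],
    [0, 0, 0, 0, 0, 0.8, -0.4],
    [0, 0, 0, 0, 0, 1.0, -0.4],
    [0, 0, 0, 0, 0, 1.0, -0.4],
  ],
)

```text
time_s: 50.8
position: [0.5805, 0.0425, 0.2212]
tool_rot: [[-0.984, 0.177, 0.0], [0.177, 0.984, -0.0], [-0.0, 0.0, -1.0]]
ft_force: [-0.2, 0.6, -1.1]
grip_width: 0.039
gripper_force: 41.2
```

```bash
python3 - <<'E'
from h import *
st()
E
```

```text
t 50.8 pos [0.5805 0.0425 0.2212] yaw 169.82 tilt 0.03 q [ -7.  25.  70.  -0.  84. -87.] F [-0.21  0.6  -1.05] w 0.039 g 41.2
```

Call:
move_arm(
  plan=[
    [0, 0, 0, 0, 0, 0.15, -0.4],
    [0, 0, 0, 0, 0, 0.15, 0.3],
    [0, 0, 0, 0, 0, 0.15, 0.3],
    [0, 0, 0, 0, 0, 0.15, 0.3],
  ],
)

```text
time_s: 51.2
position: [0.5808, 0.0424, 0.2203]
tool_rot: [[-0.984, 0.177, 0.002], [0.177, 0.984, -0.0], [-0.002, 0.0, -1.0]]
ft_force: [0.0, 0.5, -0.2]
grip_width: 0.0553
gripper_force: 0.0
```

Call:
move_arm(
  plan=[
    [0, 0, 0, 0, 0, -3, 0.3],
    [0, 0, 0, 0, 0, -7, 0.3],
    [0, 0, 0, 0, 0, -12, 0.3],
    [0, 0, 0, 0, 0, -16, 0.3],
    [0, 0, 0, 0, 0, -16, 0.3],
  ],
)

```text
time_s: 51.7
position: [0.5812, 0.0425, 0.3863]
tool_rot: [[-0.984, 0.177, 0.012], [0.177, 0.984, -0.002], [-0.013, 0.001, -1.0]]
ft_force: [-0.2, -0.5, -0.2]
grip_width: 0.0553
gripper_force: 0.0
```

```bash
python3 - <<'E'
from h import *
st();p=env.get_image("wrist");ps=env.get_image("scene")
a=p["color"][60:470,120:520];b=cv2.resize(ps["color"][150:360,260:490],(400,365));
print(a.shape);c=np.zeros((410,800,3),np.uint8);c[:, :400]=a;c[:365,400:]=b
cv2.imwrite("pics/fin.png",c[:,:,::-1]);caps(p,.178)
E
```

```text
t 51.7 pos [0.5812 0.0425 0.3863] yaw 169.83 tilt 0.72 q [ -7.  22.  49.  -0. 108. -87.] F [-0.19 -0.52 -0.24] w 0.0553 g 0.0
(410, 400, 3)
jar mask [317. 218.  56.  68.] 0.72 mid@.036 [0.5866 0.0423]
jar tips [([0.5267, 0.0537], 0.64), ([0.5837, 0.0437], 0.55)]
```

View pics/fin.png

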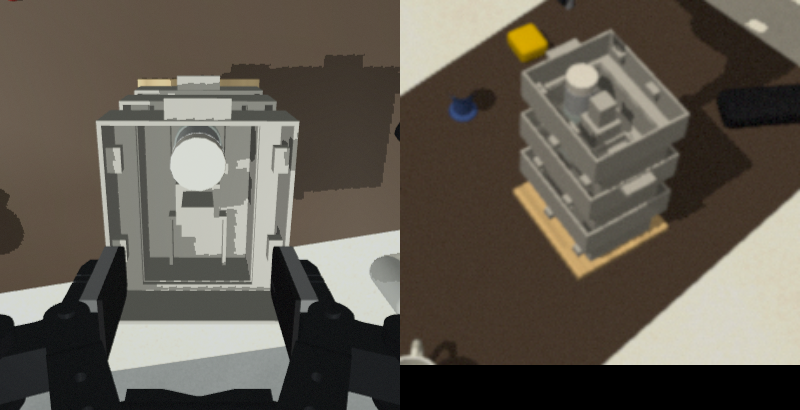

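The picture shows the three trays stacked square with alternating lips. The last jar stands upright in the top tray's front cup (crop pixel 197,165), and no jars are left on the table.

```bash
python3 -c "
from rig import env
print(env.close_job())"
```

```text
the job is handed in; nothing more can be done
None
```

The job is handed in: all five jars stand upright in cups, and the heavier loose tray (about 0.55 kg) sits on the base with the lighter one (about 0.39 kg) on top, each turned half round and square in the last picture.

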